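# Find the sensor housing with a loose mass by shaking; reject it, socket a sound one

## Robot

A 7-joint arm with a two-finger parallel gripper is mounted at the origin on a cart in front of the work surface, level with it; the furniture and walls round the work are solid. World frame = base frame: x ahead of the robot, y to its left, z up, the work surface at z = 0. Lengths are in mm, angles in rad, forces in N, time in s.
With the tool pointing down it reaches from about 400 to 875 mm from the base axis. Payload 4.4 kg.
Tool frame: the origin (TCP) lies midway between the tips of the shut fingers; the grasp point (between the pads) lies 19 mm behind it; x points along the fingers, z is the direction in which the jaws open and shut, and the axes are right-handed (so a half turn about x gives the same grasp; the last joint's range is limited). The gripper opens to 85 mm and grips with 20 to 120 N. Pads are 22 mm wide; open, the fingers measure 114 mm over their backs; the gripper's body (76 mm by 85 mm) begins 54 mm behind the grasp point. The pads swing forward as they close: fully open they stand 13 mm farther back than shut.
Start: joints at [-1.175, 0.628, 0.038, 1.517, -0.027, 0.996, -0.02], TCP at [289.594, 581.939, 231.313] pointing down, gripper open.
Joint ranges: [-3.06, 3.06], [-0.37, 2.12], [-1.25, 1.32], [0.18, 2.47], [-1.1, 4.24], [0.23, 1.98], [-2.94, 2.94]. Speed limits (rad/s): [2.57, 2.57, 3.14, 3.14, 3.14, 3.14, 3.14].

## Interface

Orientations are given as [roll, pitch, yaw] about the fixed x, y, z axes, in that order (R = Rz(yaw) Ry(pitch) Rx(roll)).
In Python, from cell import ctrl gives the robot as it stands. The module is installed in compiled form; this text tells all that it offers.
- The arm moves only by the tool servo_tool, never from a script. Its argument "rows" is a list of rows, each an object of numbers: "dx", "dy", "dz": the shift along the tool's x, y, z in units of 750 mm (1.0 is 750 mm); "wx", "wy", "wz": the turn, a rotation vector about the tool's x, y, z in units of 6 degrees (1.0 is 6 degrees); "fingers": the closure, from 0 (fully open) to 1 (shut). In form: [{"dx": .., "dy": .., "dz": .., "wx": .., "wy": .., "wz": .., "fingers": ..}, ...]. A call has 1 to 5 rows; each row shifts and turns the commanded pose from where the row before left it, along the tool's axes as they then stand; what a row does not reach is not made up. A row lasts 1/8 s, in which the tool goes at most 62.5 mm and 10.7 degrees, less where a joint would pass 70% of its speed; a pose out of reach is approached as far as the arm can. A call with a number of a shift or a turn outside -1 to 1 is refused whole. A call with a gripper value outside its range is refused whole. The fingers move at their own pace and stop on an object; the grip force is fixed at half the most. Time passes only in rows, so rows that do not move let the fingers close. It gives the time, the measured TCP pose, the force and the opening at its end, in the units of the state.
- ctrl.read_state(): the state, without advancing time (a new reading comes with each control period).
- ctrl.get_image(name): name is "scene" or "top" or "wrist"; returns the picture (384x512x3 uint8, red, green, blue); there is no depth.
- ctrl.camera_info(name): a dict with "fovy" (degrees; the focal length in pixels is half the picture's height over the tangent of half this angle, whatever the lens; pixels are square), "cx", "cy" (the principal point, pixels), "R" (3x3) and "t" (3): a world point X has camera coordinates R X + t. Camera axes: x right, y down, z forward; pixel columns grow to the right and rows downward; lengths in mm; the calibration is good to about 2 mm. A picture is of the moment at which its call begins: read the wrist's pose just before it. camera_info takes no time and is no camera call; for the wrist camera it gives the pose at the moment of the call.
- ctrl.finish_job(): hands the job in, once; it reports no verdict.
Trained networks look in the newest picture that a camera, given by its name, has taken for a name from the list of things; names that differ only in an ending like _2 or _b are one class to them, and where a whole thing is asked for, a point or a joint stands for the part that bears it (a point fixed in the world has none). Each returns a list of dicts, best first, with "conf" (0 to 1); they miss things now and then, are a little off and sometimes report something else, mostly with a low value. They report only what shows in the picture. A call takes as long as a camera call. They do not tell look-alikes from the thing itself.
- ctrl.search_frame(label, camera): "extent" ([centre column, centre row, width, height] in pixels, round what is visible of it).
- ctrl.silhouettes(label, camera): "region" (384x512 bool, what is visible of it) and "extent" ([centre column, centre row, width, height] in pixels, round what is visible of it).
- ctrl.mark_of(label, camera): "point" ([column, row] in pixels: a listed point, or the origin of a listed thing).
The state is a dict: "clock": time; "qpos": joint angles; "qd": joint speeds; "tau": joint torques, N m; "eef_pos": TCP position; "tool_rot": TCP orientation; "force": force on the tool from outside, world axes, zero at the start; "torque": the same for the moment, N m; "width": finger opening in mm.
Only numpy, scipy, OpenCV 4.12 (cv2) and the standard library are available. Lean on these libraries where they do the work, as an engineer would, in place of code of your own. Each camera call takes 0.05 s, during which the arm holds its last target.

## Task

One of the three sealed sensor housings on the white tray has an inner weight that has come off its mount and slides lengthwise. Pick them up and shake or rock them gently until you have felt which one it is, stand that one on the flat black reject tray, and press one of the two sound ones gently fully home into the test socket between its two spring balls. The other sound one stays, or is stood back, on the white tray; do not drop or tip over any of them and leave the other things alone.

Things in the scene. Friction and masses are not known exactly. Their poses are not given: they have to be found in the camera images.
- housing_1_mid (a point): Closed aluminium housing, one of three of the same look: body 76 (its x) x 44 (y) x 48 mm high on a 5 mm thick foot flange 84 x 52 mm, steel connector on the lid to 59 mm. The point lies on its centre line 24 mm above its foot. About 0.4 kg. Grasp across the 44 mm width, above the flange. Starts upright, its axes parallel to the white tray's.
- housing_2_mid (a point): Closed aluminium housing, one of three of the same look: body 76 (its x) x 44 (y) x 48 mm high on a 5 mm thick foot flange 84 x 52 mm, steel connector on the lid to 59 mm. The point lies on its centre line 24 mm above its foot. About 0.4 kg. Grasp across the 44 mm width, above the flange. Starts upright, its axes parallel to the white tray's.
- housing_3_mid (a point): Closed aluminium housing, one of three of the same look: body 76 (its x) x 44 (y) x 48 mm high on a 5 mm thick foot flange 84 x 52 mm, steel connector on the lid to 59 mm. The point lies on its centre line 24 mm above its foot. About 0.4 kg. Grasp across the 44 mm width, above the flange. Starts upright, its axes parallel to the white tray's.
- tray: White tray, 194 (x) x 276 (y) mm, rim 13 mm high, floor 2 mm thick, fixed; origin under its centre. The housings start in a row along its y, 84 mm apart, up to 20 mm off its centre line. In one of them, unknown which, a 180 g tungsten weight can slide 19 mm either way along the housing's x (from a slope of 10 to 15 degrees on; it stays put when level); in the others it is fixed in the middle.
- socket: Fixed test socket: dark steel plate 150 (x) x 84 (y) x 16 mm with a pocket 87 x 55 mm, 4 mm deep, with a 2.5 mm lead-in chamfer, for the housing's flange, either way round, the housing's x along the socket's x. On each end of the pocket (at x = +-46 mm) a spring ball plunger on a block up to 29 mm above the bench: the balls stand 2 mm over the flange and give way to a push of about 6 N in all, then snap back over it. Origin: centre of the underside.
- socket_floor (a point): Centre of the pocket's floor, 12 mm above the socket's underside. With a housing fully home its foot lies on this floor and its mid point 24 mm above it.
- reject_tray: Flat black tray half covered by a white card, 69 (x) x 118 (y) mm, top 5 mm above the bench; fixed. Origin: centre of its underside.
- loupe: Bystander: small black eye loupe, 37 mm across, 29 mm high. Leave it alone.
- flux_pen: Bystander: white pen with a green cap, 131 mm long, 14 mm thick, lying on the bench. Leave it alone.
- tweezers_black: Bystander: black tweezers, 124 mm long, 10 mm high, lying on the bench. Leave them alone.
There are look-alikes about, which are no part of the job. What is shaped like the part that bears housing_1_mid but red is not meant.

How it is judged:
By the outcome, as a careful person would: the job done as asked, in the order asked, and still so for the second after the job is handed in, with the robot touching nothing.
It also fails if it takes over 72 s, if anything falls off the work surface, if the arm or the gripper's body presses on something with over 40 N, if the wrist force passes 120 N, or if a joint passes its speed limit or range.

## Working session

There is one attempt and no reset: what is moved stays moved. The work goes in short steps, Python scripts to look and compute and a tool call to move; the robot and the scene stay as the last step left them, time stands still between calls to the robot, and variables do not carry over. Pictures are saved under pics/ and viewed, and the job is handed in when it is done.

Besides the shell and the picture viewer there is one more tool, called after "Call:" by a JSON object that holds its "fn" and its "kwargs", one argument or row to a line. servo_tool: Moves the arm, as the interface text tells. Its arguments: {"type":"object","properties":{"rows":{"type":"array"}},"required":["rows"]}

```bash
mkdir -p pics; ls; python3 - <<'E'
from cell import ctrl
import cv2
s=ctrl.read_state()
for k,v in s.items(): print(k,v)
for n in ["scene","top","wrist"]:
    im=ctrl.get_image(n); cv2.imwrite(f"pics/{n}0.png",im[:,:,::-1])
    ci=ctrl.camera_info(n); print(n,ci)
for l in ["housing_1_mid","socket","socket_floor","reject_tray","tray"]:
    for n in ["top","scene"]:
        try: print(l,n,[(round(d['conf'],2),[round(float(x)) for x in d['point']]) for d in ctrl.mark_of(l,n)])
        except Exception as e: print(l,n,e)
print(ctrl.read_state()['clock'])
E
```

```text
pics
clock 0.0
qpos [-1.17481059  0.6293569   0.03846339  1.51834661 -0.02695299  0.99629637
 -0.01999667]
qd [-9.49661684e-04 -4.45190515e-04  9.12077246e-04 -1.22085784e-04
  1.02895551e-03  7.46288030e-04  6.91370919e-05]
tau [-8.95771209e-04 -5.63420713e+01  1.22574862e+00 -1.93444473e+01
  1.09069532e-02  1.06930602e-02  1.95927976e-05]
eef_pos [289.3298893  581.37015809 230.38935335]
tool_rot [-3.10078334  1.56890732 -1.9917607 ]
force [ 0.10581726  0.44304066 -0.39273064]
torque [-0.03507563  0.01656352 -0.01261276]
width 84.8957498087167
scene {'fovy': 42.73923003560498, 'cx': 254.49607738050278, 'cy': 190.91582026278982, 'R': array([[ 0.44151922, -0.89724916, -0.00217303],
       [-0.5899859 , -0.28849445, -0.75411378],
       [ 0.67600105,  0.33423779, -0.65674019]]), 't': array([-245.53900838,  369.76331038, 1261.09349098])}
top {'fovy': 53.25703610604396, 'cx': 250.15018231731048, 'cy': 191.8510791425521, 'R': array([[-0.02611052, -0.99949203, -0.01827366],
       [-0.98557699,  0.02879587, -0.16675968],
       [ 0.16720118,  0.01365592, -0.98582822]]), 't': array([  27.28723585,  562.04600043, 1455.09988544])}
wrist {'fovy': 68.15680763290132, 'cx': 249.08300344569764, 'cy': 189.4225230904006, 'R': array([[ 0.44557411,  0.89524047, -0.00286613],
       [ 0.84640527, -0.42022082,  0.32712779],
       [ 0.29165363, -0.14818558, -0.94497576]]), 't': array([-649.32993701,  -42.72815334,  382.48050662])}
housing_1_mid top [(0.85, [204, 205]), (0.64, [129, 193])]
housing_1_mid scene [(0.87, [201, 185]), (0.85, [138, 153])]
socket top [(0.69, [188, 209]), (0.62, [275, 214])]
socket scene [(0.98, [270, 222])]
socket_floor top [(0.58, [276, 212])]
socket_floor scene [(0.94, [266, 224])]
reject_tray top [(0.84, [333, 213])]
reject_tray scene [(0.6, [333, 246])]
tray top [(0.9, [186, 210])]
tray scene [(0.65, [179, 188]), (0.24, [332, 250])]
0.65
```

View pics/top0.png

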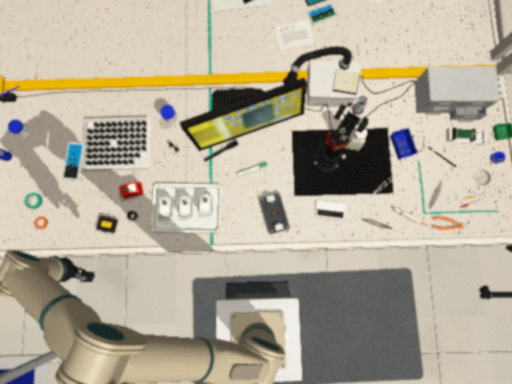

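View pics/scene0.png

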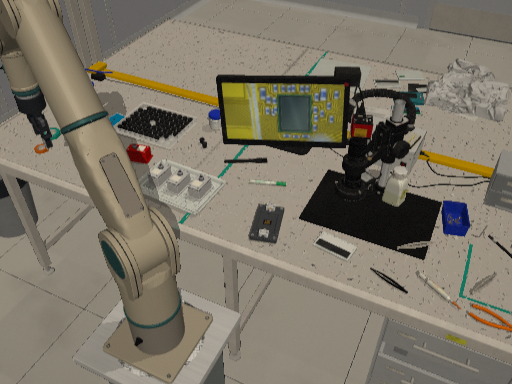

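View pics/wrist0.png

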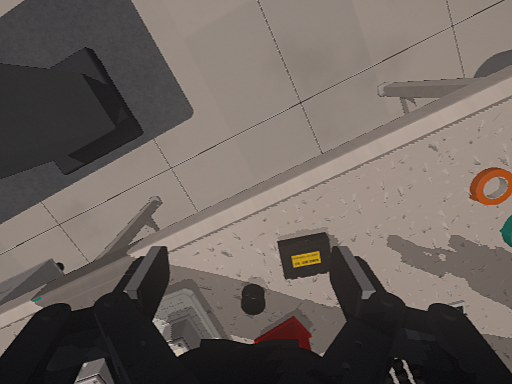

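```bash
cat > h.py <<'E'
import numpy as np, cv2
from scipy.spatial.transform import Rotation as Ro
from cell import ctrl
def unproj(ci,px,z):
    f=192/np.tan(np.radians(ci['fovy'])/2)
    d=np.array([(px[0]-ci['cx'])/f,(px[1]-ci['cy'])/f,1]); R=np.array(ci['R']); C=-R.T@ci['t']; d=R.T@d
    return C+d*(z-C[2])/d[2]
def proj(ci,X):
    f=192/np.tan(np.radians(ci['fovy'])/2); c=np.array(ci['R'])@np.asarray(X,float)+ci['t']
    return np.array([ci['cx']+f*c[0]/c[2],ci['cy']+f*c[1]/c[2]])
def rot(e): return Ro.from_euler('xyz',e)
def down(yaw):
    # tool x = -z world; tool z (jaw) at angle yaw in world xy
    x=np.array([0,0,-1.]); z=np.array([np.cos(yaw),np.sin(yaw),0]); y=np.cross(z,x)
    return Ro.from_matrix(np.c_[x,y,z])
def delta(p,yaw=None,R=None):
    s=ctrl.read_state(); R0=rot(s['tool_rot']); 
    R=R or (down(yaw) if yaw is not None else R0)
    d=R0.inv().apply(np.array(p)-s['eef_pos']); w=(R0.inv()*R).as_rotvec(degrees=True)
    print('tcp',s['eef_pos'].round(1),'t',round(s['clock'],2),'w',round(s['width'],1),'F',s['force'].round(1),'T',s['torque'].round(3))
    print('d mm tool',d.round(1),'units',(d/750).round(4),'rotdeg',w.round(2),'units',(w/6).round(3))
def jaw():
    s=ctrl.read_state(); M=rot(s['tool_rot']).as_matrix(); print('x',M[:,0].round(3),'y',M[:,1].round(3),'z',M[:,2].round(3), 'yaw deg',np.degrees(np.arctan2(M[1,2],M[0,2])).round(2))
def snap(n,name):
    ci=ctrl.camera_info(n); im=ctrl.get_image(n); cv2.imwrite(f'pics/{name}.png',im[:,:,::-1]); return ci,im
E
python3 - <<'E'
from h import *
jaw()
t=ctrl.camera_info('top'); s=ctrl.camera_info('scene')
for n,a,z in [('h',(204,205),26),('h2',(185,204),26),('h3',(165,206),26),('red',(129,193),26),('tray',(186,209),0),('sock',(275,213),6),('rej',(333,211),2)]: print(n,unproj(t,a,z).round())
for n,a,z in [('h',(201,185),26),('tray',(179,188),0),('sock',(270,222),0),('rej',(333,247),0)]: print(n,unproj(s,a,z).round())
w=ctrl.camera_info('wrist'); st=ctrl.read_state(); C=-w['R'].T@w['t']; print('cam in tool',rot(st['tool_rot']).inv().apply(C-st['eef_pos']).round(1), rot(st['tool_rot']).inv().apply(w['R'][2]).round(3))
E
```

```text
x [ 0.  0. -1.] y [-0.895  0.446  0.   ] z [0.446 0.895 0.   ] yaw deg 63.54
h [519. 196.  26.]
h2 [525. 272.  26.]
h3 [519. 352.  26.]
red [576. 497.  26.]
tray [508. 273.   0.]
sock [481. -85.   6.]
rej [ 483. -316.    2.]
h [534. 192.  26.]
tray [512. 269.   0.]
sock [499. -83.   0.]
rej [ 485. -300.    0.]
cam in tool [-143.    84.7    0.7] [ 0.945 -0.327 -0.001]
```

```bash
cat >> h.py <<'E'
def plan(p,yaw=None,R=None,n=None,p0=None,R0=None):
    s=ctrl.read_state(); R0=R0 or rot(s['tool_rot']); p0=s['eef_pos'] if p0 is None else np.array(p0)
    R=R or (down(yaw) if yaw is not None else R0)
    w=(R0.inv()*R).as_rotvec(); D=np.array(p)-p0
    m=int(np.ceil(max(np.linalg.norm(D)/58,np.degrees(np.abs(w).max())/6,1))); n=n or m
    print('n',n,'min',m,'tcp',s['eef_pos'].round(1),'t',round(s['clock'],2),'w',round(s['width'],1),'F',s['force'].round(1),'T',s['torque'].round(3))
    for i in range(n):
        d=(R0*Ro.from_rotvec(w*i/n)).inv().apply(D/n)/750; wu=np.degrees(w/n)/6
        print({k:round(float(v),4) for k,v in zip(['dx','dy','dz'],d)},{k:round(float(v),3) for k,v in zip(['wx','wy','wz'],wu)})
E
python3 - <<'E'
from h import *
plan([430,272,250],np.pi/2,n=7)
E
```

```text
n 7 min 6 tcp [289.6 581.9 231.3] t 0.65 w 85.4 F [-0.3  0.1 -0.4] T [-0.035  0.049  0.025]
{'dx': -0.0036, 'dy': -0.0502, 'dz': -0.0409} {'wx': -0.63, 'wy': 0.0, 'wz': 0.0}
{'dx': -0.0036, 'dy': -0.0474, 'dz': -0.0442} {'wx': -0.63, 'wy': 0.0, 'wz': 0.0}
{'dx': -0.0036, 'dy': -0.0444, 'dz': -0.0472} {'wx': -0.63, 'wy': 0.0, 'wz': 0.0}
{'dx': -0.0036, 'dy': -0.0412, 'dz': -0.05} {'wx': -0.63, 'wy': 0.0, 'wz': 0.0}
{'dx': -0.0036, 'dy': -0.0378, 'dz': -0.0526} {'wx': -0.63, 'wy': 0.0, 'wz': 0.0}
{'dx': -0.0036, 'dy': -0.0343, 'dz': -0.055} {'wx': -0.63, 'wy': 0.0, 'wz': 0.0}
{'dx': -0.0036, 'dy': -0.0306, 'dz': -0.0571} {'wx': -0.63, 'wy': 0.0, 'wz': 0.0}
```

Call:
{"fn": "servo_tool", "kwargs": {
  "rows": [
    {"dx":-0.0036,"dy":-0.05,"dz":-0.041,"wx":-0.63},
    {"dx":-0.0036,"dy":-0.047,"dz":-0.044,"wx":-0.63},
    {"dx":-0.0036,"dy":-0.044,"dz":-0.047,"wx":-0.63},
    {"dx":-0.0036,"dy":-0.041,"dz":-0.05,"wx":-0.63},
    {"dx":-0.0036,"dy":-0.038,"dz":-0.0525,"wx":-0.63}
  ]
}}

```text
schema error: expected keys dx, dy, dz, wx, wy, wz, fingers
```

Call:
{"fn": "servo_tool", "kwargs": {
  "rows": [
    {"dx":-0.0036,"dy":-0.034,"dz":-0.055,"wx":-0.63},
    {"dx":-0.0036,"dy":-0.03,"dz":-0.057,"wx":-0.63},
    {}
  ]
}}

```text
schema error: expected keys dx, dy, dz, wx, wy, wz, fingers
```

```bash
python3 - <<'E'
from h import *
jaw()
ci,im=snap('wrist','w1'); print(ctrl.read_state()['eef_pos'],ctrl.read_state()['clock'])
for l,z in [("housing_1_mid",26),("tray",0),("socket_floor",12)]:
    print(l,[(round(d['conf'],2),np.round(d['point']),unproj(ci,d['point'],z).round(1)) for d in ctrl.mark_of(l,'wrist')])
print([(round(d['conf'],2),np.round(d['extent'])) for d in ctrl.search_frame("housing_1_mid",'wrist')])
E
```

```text
x [ 0.  0. -1.] y [-0.895  0.446  0.   ] z [0.446 0.895 0.   ] yaw deg 63.54
[289.59921418 581.93674391 231.35607284] 0.7
housing_1_mid [(0.94, array([283., 346.]), array([583.2, 496.1,  26. ]))]
tray []
socket_floor []
[(0.96, array([ 98., 371.,  38.,  26.])), (0.9, array([281., 333.,  56.,  36.]))]
```

View pics/w1.png

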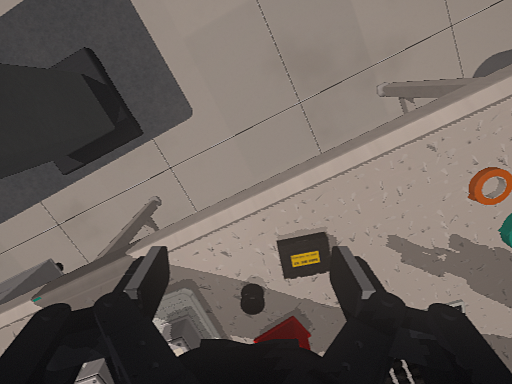

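```bash
python3 - <<'E'
from h import *
plan([480,272,260],np.pi/2,n=7)
E
```

```text
n 7 min 7 tcp [289.6 581.9 231.3] t 0.9 w 85.7 F [ 0.  -0.7 -0.4] T [ 0.038 -0.016  0.012]
{'dx': -0.0055, 'dy': -0.0588, 'dz': -0.0367} {'wx': -0.63, 'wy': 0.0, 'wz': -0.0}
{'dx': -0.0055, 'dy': -0.0562, 'dz': -0.0405} {'wx': -0.63, 'wy': 0.0, 'wz': -0.0}
{'dx': -0.0055, 'dy': -0.0534, 'dz': -0.0441} {'wx': -0.63, 'wy': 0.0, 'wz': -0.0}
{'dx': -0.0055, 'dy': -0.0504, 'dz': -0.0475} {'wx': -0.63, 'wy': 0.0, 'wz': -0.0}
{'dx': -0.0055, 'dy': -0.0472, 'dz': -0.0508} {'wx': -0.63, 'wy': 0.0, 'wz': -0.0}
{'dx': -0.0055, 'dy': -0.0437, 'dz': -0.0538} {'wx': -0.63, 'wy': 0.0, 'wz': -0.0}
{'dx': -0.0055, 'dy': -0.0401, 'dz': -0.0565} {'wx': -0.63, 'wy': 0.0, 'wz': -0.0}
```

Call:
{"fn": "servo_tool", "kwargs": {
  "rows": [
    {"dx":-0.0055,"dy":-0.059,"dz":-0.037,"wx":-0.63,"wy":0,"wz":0,"fingers":0},
    {"dx":-0.0055,"dy":-0.056,"dz":-0.0405,"wx":-0.63,"wy":0,"wz":0,"fingers":0},
    {"dx":-0.0055,"dy":-0.0535,"dz":-0.044,"wx":-0.63,"wy":0,"wz":0,"fingers":0},
    {"dx":-0.0055,"dy":-0.05,"dz":-0.0475,"wx":-0.63,"wy":0,"wz":0,"fingers":0},
    {"dx":-0.0055,"dy":-0.047,"dz":-0.051,"wx":-0.63,"wy":0,"wz":0,"fingers":0}
  ]
}}

```text
clock: 1.52
eef_pos: [426.0, 358.9, 252.3]
tool_rot: [-0.814, 1.57, 0.627]
force: [0.6, 0.3, -0.1]
width: 85.4
```

Call:
{"fn": "servo_tool", "kwargs": {
  "rows": [
    {"dx":-0.0055,"dy":-0.044,"dz":-0.054,"wx":-0.63,"wy":0,"wz":0,"fingers":0},
    {"dx":-0.0055,"dy":-0.04,"dz":-0.0565,"wx":-0.63,"wy":0,"wz":0,"fingers":0},
    {"dx":0,"dy":0,"dz":0,"wx":0,"wy":0,"wz":0,"fingers":0}
  ]
}}

```text
clock: 1.9
eef_pos: [482.9, 266.3, 260.6]
tool_rot: [-2.326, 1.568, -0.764]
force: [0.3, 0.3, 0.3]
width: 85.2
```

```bash
cat >look.py <<'E'
import sys
from h import *
jaw()
ci,im=snap('wrist',sys.argv[1]); print(ctrl.read_state()['eef_pos'],ctrl.read_state()['clock'])
for l,z in [("housing_1_mid",26),("tray",0),("socket_floor",12),("reject_tray",0)]:
    if l[:3] in sys.argv[2:]:
      print(l,[(round(d['conf'],2),np.round(d['point']),unproj(ci,d['point'],z).round(1)) for d in ctrl.mark_of(l,'wrist')])
E
python3 look.py w2 hou tra soc
```

```text
x [ 0.002 -0.002 -1.   ] y [-1.     0.009 -0.002] z [ 0.009  1.    -0.002] yaw deg 89.49
[481.00171998 269.39630927 260.43910161] 1.95
housing_1_mid [(0.71, array([197., 185.]), array([522.2, 192.9,  26. ])), (0.66, array([401., 224.]), array([585.6, 488.3,  26. ]))]
tray []
socket_floor [(0.76, array([  5., 153.]), array([477.9, -76. ,  12. ]))]
```

View pics/w2.png

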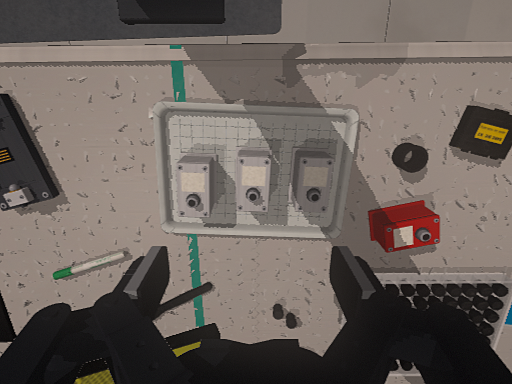

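```bash
python3 - <<'E'
import cv2
im=cv2.imread('pics/w2.png')[95:245,145:365]
cv2.imwrite('pics/w2c.png',cv2.resize(im,None,fx=3.6,fy=3.6,interpolation=cv2.INTER_CUBIC))
E
```

```text
(no output)
```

View pics/w2c.png

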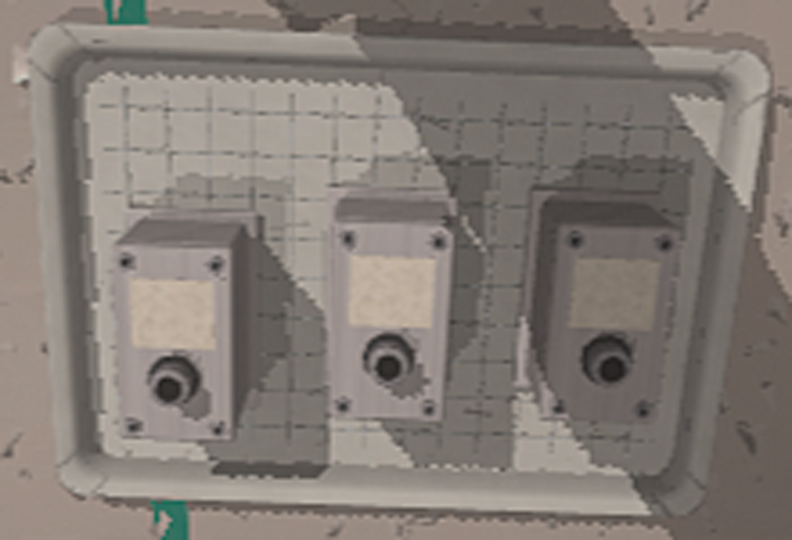

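```bash
cat >> h.py <<'E'
def rect(ci,c,z,off=(0,0),sc=1):
    P=np.array([unproj(ci,(np.array(p)/sc+off),z) for p in c])[:,:2]
    a=P[1]-P[0];b=P[2]-P[3];l=P[3]-P[0];r=P[2]-P[1]
    print(P.round(1).tolist(),'ctr',P.mean(0).round(1),'top',np.linalg.norm(a).round(1),np.degrees(np.arctan2(*a[::-1])).round(1),'bot',np.linalg.norm(b).round(1),np.degrees(np.arctan2(*b[::-1])).round(1),'L',np.linalg.norm(l).round(1),np.degrees(np.arctan2(*l[::-1])).round(1),'R',np.linalg.norm(r).round(1),np.degrees(np.arctan2(*r[::-1])).round(1))
E
python3 - <<'E'
from h import *
ci=ctrl.camera_info('wrist'); o=(145,95)
rect(ci,[(115,243),(236,250),(231,438),(120,433)],50,o,3.6)
rect(ci,[(333,220),(453,224),(441,421),(332,415)],50,o,3.6)
rect(ci,[(556,222),(684,230),(655,424),(545,412)],50,o,3.6)
rect(ci,[(35,30),(770,65),(695,515),(60,490)],11,o,3.6)
E
```

```text
[[480.1, 181.5], [482.6, 224.3], [555.6, 219.3], [553.6, 177.5]] ctr [518.  200.6] top 42.8 86.7 bot 41.9 87.3 L 73.6 -3.2 R 73.2 -3.9
[[471.7, 258.8], [473.1, 301.0], [548.5, 298.5], [546.1, 257.6]] ctr [509.8 279. ] top 42.2 88.2 bot 41.0 86.7 L 74.4 -0.9 R 75.4 -1.9
[[472.3, 337.2], [475.1, 382.5], [549.5, 379.1], [544.7, 337.4]] ctr [510.4 359. ] top 45.4 86.5 bot 41.9 83.4 L 72.4 0.2 R 74.5 -2.6
[[409.5, 148.5], [421.4, 420.2], [609.4, 411.9], [597.9, 139.1]] ctr [509.5 279.9] top 272.0 87.5 bot 273.0 87.6 L 188.6 -2.9 R 188.1 -2.5
```

```bash
python3 - <<'E'
from h import *
ci=ctrl.camera_info('wrist'); o=np.array((145,95))
print(-ci['R'].T@ci['t'])
for p,z in [((132,210),7),((261,215),7),((331,188),7),((462,190),7),((531,190),7),((663,196),7)]:
    print(p,unproj(ci,np.array(p)/3.6+o,z).round(1))
for p in [(100,470),(675,470),(85,75),(725,100)]: print(unproj(ci,np.array(p)/3.6+o,2).round(1))
for c in [(518,200.6),(510,279),(510.4,359)]:
  pass
im=cv2.imread('pics/w2.png')[115:225,185:275]
cv2.imwrite('pics/w2d.png',cv2.resize(im,None,fx=5.4,fy=5.4,interpolation=cv2.INTER_CUBIC))
E
```

```text
[394.48080986 273.39109876 403.14170144]
(132, 210) [477.3 178.1   7. ]
(261, 215) [479.2 228.7   7. ]
(331, 188) [468.4 256.4   7. ]
(462, 190) [469.1 307.5   7. ]
(531, 190) [469.1 334.5   7. ]
(663, 196) [471.3 386.2   7. ]
[592.8 154.3   2. ]
[592.3 404.1   2. ]
[426.2 162.9   2. ]
[435.1 407.9   2. ]
```

View pics/w2d.png

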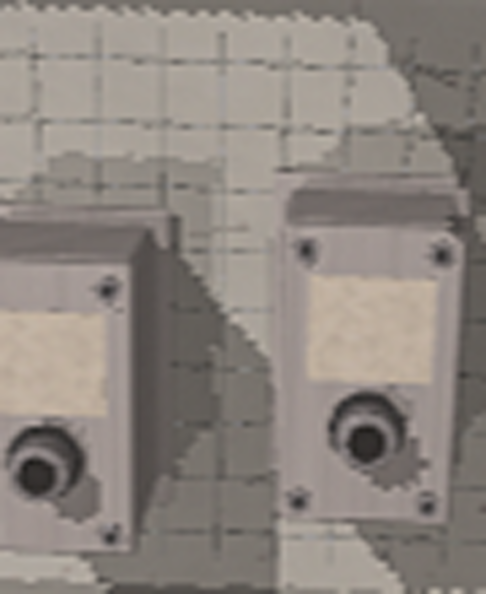

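```bash
python3 - <<'E'
from h import *
plan([518,199,110],np.radians(87.4))
E
```

```text
n 3 min 3 tcp [478.8 273.  260.1] t 2.1 w 85.3 F [ 0.2 -0.7  0.3] T [ 0.037  0.055 -0.001]
{'dx': 0.0667, 'dy': -0.0174, 'dz': -0.033} {'wx': 0.15, 'wy': 0.003, 'wz': -0.002}
{'dx': 0.0667, 'dy': -0.0179, 'dz': -0.0327} {'wx': 0.15, 'wy': 0.003, 'wz': -0.002}
{'dx': 0.0667, 'dy': -0.0184, 'dz': -0.0324} {'wx': 0.15, 'wy': 0.003, 'wz': -0.002}
```

Call:
{"fn": "servo_tool", "kwargs": {
  "rows": [
    {"dx":0.065,"dy":-0.02,"dz":-0.034,"wx":0.15,"wy":0,"wz":0,"fingers":0.3},
    {"dx":0.065,"dy":-0.02,"dz":-0.034,"wx":0.15,"wy":0,"wz":0,"fingers":0.3},
    {"dx":0.065,"dy":-0.02,"dz":-0.034,"wx":0.15,"wy":0,"wz":0,"fingers":0.3},
    {"dx":0,"dy":0,"dz":0,"wx":0,"wy":0,"wz":0,"fingers":0.3},
    {"dx":0,"dy":0,"dz":0,"wx":0,"wy":0,"wz":0,"fingers":0.3}
  ]
}}

```text
clock: 2.72
eef_pos: [523.2, 196.7, 114.4]
tool_rot: [-0.166, 1.569, 1.36]
force: [-0.2, 0.6, 0.2]
width: 59.9
```

```bash
python3 look.py w3 hou; python3 -c "
from h import *
delta([520,197,14],np.radians(87.4))"
```

```text
x [ 0.     0.002 -1.   ] y [-0.999  0.045 -0.   ] z [0.045 0.999 0.002] yaw deg 87.45
[523.57985519 197.12979141 115.14095229] 2.775
housing_1_mid [(0.72, array([245., 194.]), array([522.4, 193.6,  26. ]))]
tcp [523.8 197.  115.5] t 2.83 w 59.7 F [-0.2 -0.7  0.6] T [ 0.014 -0.045 -0.001]
d mm tool [101.5   4.   -0.4] units [ 0.1353  0.0053 -0.0006] rotdeg [0.07 0.14 0.13] units [0.011 0.023 0.022]
```

View pics/w3.png

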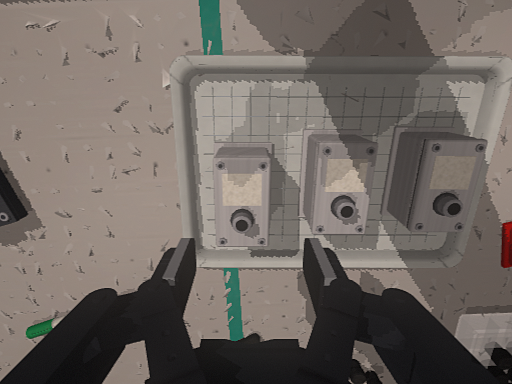

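```bash
python3 - <<'E'
from h import *
ci=ctrl.camera_info('wrist')
im=cv2.imread('pics/w3.png')[130:260,180:390]
cv2.imwrite('pics/w3c.png',cv2.resize(im,None,fx=3.8,fy=3.8,interpolation=cv2.INTER_CUBIC))
for z in (50,55):rect(ci,[(215,157),(270.5,156.5),(269.5,246.5),(217,246)],z)
E
```

```text
[[484.8, 173.9], [486.3, 215.3], [562.8, 213.0], [560.3, 169.2]] ctr [523.6 192.8] top 41.5 88.0 bot 43.8 86.8 L 75.7 -3.5 R 76.5 -1.7
[[483.7, 174.5], [485.2, 215.0], [559.8, 212.7], [557.4, 170.0]] ctr [521.5 193. ] top 40.5 88.0 bot 42.8 86.8 L 73.8 -3.5 R 74.7 -1.7
```

View pics/w3c.png

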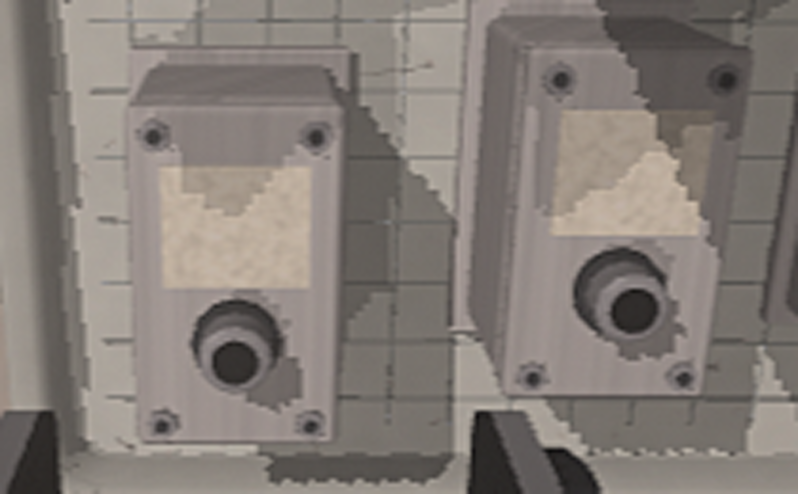

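Call:
{"fn": "servo_tool", "kwargs": {
  "rows": [
    {"dx":0.045,"dy":0.001,"dz":-0.0055,"wx":0,"wy":0,"wz":0,"fingers":0.3},
    {"dx":0.045,"dy":0,"dz":0,"wx":0,"wy":0,"wz":0,"fingers":0.3},
    {"dx":0.045,"dy":0,"dz":0,"wx":0,"wy":0,"wz":0,"fingers":0.3},
    {"dx":0,"dy":0,"dz":0,"wx":0,"wy":0,"wz":0,"fingers":0.3},
    {"dx":0,"dy":0,"dz":0,"wx":0,"wy":0,"wz":0,"fingers":0.3}
  ]
}}

```text
clock: 3.45
eef_pos: [523.5, 191.6, 14.4]
tool_rot: [-1.013, 1.568, 0.512]
force: [-0.4, -0.0, -0.4]
width: 59.7
```

```bash
python3 -c "
from h import *
delta([523,193,14],np.radians(87.4))
snap('wrist','w4')"
```

```text
tcp [523.5 191.6  14.4] t 3.45 w 59.7 F [-0.4 -0.  -0.4] T [-0.012  0.011 -0.023]
d mm tool [0.4 0.5 1.4] units [0.0006 0.0007 0.0019] rotdeg [-0.04  0.09  0.14] units [-0.006  0.015  0.024]
```

View pics/w4.png

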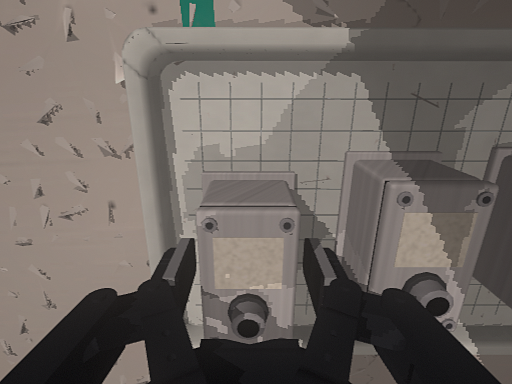

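Call:
{"fn": "servo_tool", "kwargs": {
  "rows": [
    {"dx":0,"dy":0,"dz":0.0015,"wx":0,"wy":0,"wz":0,"fingers":0.4},
    {"dx":0,"dy":0,"dz":0,"wx":0,"wy":0,"wz":0,"fingers":0.6},
    {"dx":0,"dy":0,"dz":0,"wx":0,"wy":0,"wz":0,"fingers":1},
    {"dx":0,"dy":0,"dz":0,"wx":0,"wy":0,"wz":0,"fingers":1},
    {"dx":0,"dy":0,"dz":0,"wx":0,"wy":0,"wz":0,"fingers":1}
  ]
}}

```text
clock: 4.12
eef_pos: [523.4, 191.9, 14.2]
tool_rot: [-1.093, 1.568, 0.43]
force: [-1.3, -0.1, 7.3]
width: 43.3
```

Call:
{"fn": "servo_tool", "kwargs": {
  "rows": [
    {"dx":-0.02,"dy":0,"dz":0,"wx":0,"wy":0,"wz":0,"fingers":1},
    {"dx":-0.06,"dy":0,"dz":0,"wx":0,"wy":0,"wz":0,"fingers":1},
    {"dx":-0.06,"dy":0,"dz":0,"wx":0,"wy":0,"wz":0,"fingers":1},
    {"dx":0,"dy":0,"dz":0,"wx":0,"wy":0,"wz":0,"fingers":1}
  ]
}}

```text
clock: 4.62
eef_pos: [524.9, 192.3, 121.6]
tool_rot: [-1.126, 1.563, 0.397]
force: [1.0, -0.2, -4.2]
width: 43.0
```

```bash
cat > tq.py <<'E'
import sys
from h import *
T=[];F=[]
for i in range(int(sys.argv[1])):
    ctrl.get_image('wrist'); s=ctrl.read_state(); R=rot(s['tool_rot']); T.append(R.inv().apply(s['torque'])); F.append(s['force'])
print('t',round(s['clock'],2),'w',round(s['width'],1),'tcp',s['eef_pos'].round(1),'F',np.mean(F,0).round(2),'Ttool',np.mean(T,0).round(4),'sd',np.std(T,0).round(4)); jaw()
E
python3 tq.py 8
```

```text
t 5.03 w 43.3 tcp [521.8 191.2 116.5] F [ 0.12  0.01 -4.  ] Ttool [-0.0102  0.0018 -0.0122] sd [0.0496 0.0329 0.0351]
x [-0.002 -0.001 -1.   ] y [-0.999  0.047  0.002] z [ 0.047  0.999 -0.001] yaw deg 87.31
```

Call:
{"fn": "servo_tool", "kwargs": {
  "rows": [
    {"dx":0,"dy":0,"dz":0,"wx":0,"wy":0,"wz":0.7,"fingers":1},
    {"dx":0,"dy":0,"dz":0,"wx":0,"wy":0,"wz":1,"fingers":1},
    {"dx":0,"dy":0,"dz":0,"wx":0,"wy":0,"wz":1,"fingers":1},
    {"dx":0,"dy":0,"dz":0,"wx":0,"wy":0,"wz":1,"fingers":1},
    {"dx":0,"dy":0,"dz":0,"wx":0,"wy":0,"wz":0,"fingers":1}
  ]
}}

```text
clock: 5.65
eef_pos: [523.8, 190.4, 115.5]
tool_rot: [1.574, 1.183, 3.095]
force: [-0.4, -0.0, -4.1]
width: 42.9
```

Call:
{"fn": "servo_tool", "kwargs": {
  "rows": [
    {"dx":0,"dy":0,"dz":0,"wx":0,"wy":0,"wz":0,"fingers":1},
    {"dx":0,"dy":0,"dz":0,"wx":0,"wy":0,"wz":-1,"fingers":1},
    {"dx":0,"dy":0,"dz":0,"wx":0,"wy":0,"wz":-1,"fingers":1},
    {"dx":0,"dy":0,"dz":0,"wx":0,"wy":0,"wz":-1,"fingers":1},
    {"dx":0,"dy":0,"dz":0,"wx":0,"wy":0,"wz":-0.7,"fingers":1}
  ]
}}

```text
clock: 6.28
eef_pos: [520.5, 192.1, 118.8]
tool_rot: [-1.25, 1.568, 0.275]
force: [-0.1, 0.2, -4.7]
width: 43.3
```

Call:
{"fn": "servo_tool", "kwargs": {
  "rows": [
    {"dx":0,"dy":0,"dz":0,"wx":0,"wy":0,"wz":0,"fingers":1},
    {"dx":0,"dy":0,"dz":0,"wx":0,"wy":0,"wz":0,"fingers":1}
  ]
}}

```text
clock: 6.52
eef_pos: [522.7, 191.8, 118.2]
tool_rot: [-0.332, 1.57, 1.192]
force: [0.6, -0.7, -3.6]
width: 43.3
```

```bash
python3 tq.py 10
```

```text
t 7.03 w 42.9 tcp [522.6 191.3 117.5] F [-0.03 -0.18 -3.74] Ttool [-0.0043 -0.0064  0.0388] sd [0.0266 0.0386 0.0446]
x [-0. -0. -1.] y [-0.999  0.047  0.   ] z [ 0.047  0.999 -0.   ] yaw deg 87.29
```

Call:
{"fn": "servo_tool", "kwargs": {
  "rows": [
    {"dx":0,"dy":0,"dz":0,"wx":0,"wy":0,"wz":-0.7,"fingers":1},
    {"dx":0,"dy":0,"dz":0,"wx":0,"wy":0,"wz":-1,"fingers":1},
    {"dx":0,"dy":0,"dz":0,"wx":0,"wy":0,"wz":-1,"fingers":1},
    {"dx":0,"dy":0,"dz":0,"wx":0,"wy":0,"wz":-1,"fingers":1},
    {"dx":0,"dy":0,"dz":0,"wx":0,"wy":0,"wz":0,"fingers":1}
  ]
}}

```text
clock: 7.65
eef_pos: [524.0, 179.0, 116.8]
tool_rot: [-1.701, 1.295, -0.184]
force: [0.5, -0.5, -4.2]
width: 43.4
```

Call:
{"fn": "servo_tool", "kwargs": {
  "rows": [
    {"dx":0,"dy":0,"dz":0,"wx":0,"wy":0,"wz":0,"fingers":1},
    {"dx":0,"dy":0,"dz":0,"wx":0,"wy":0,"wz":1,"fingers":1},
    {"dx":0,"dy":0,"dz":0,"wx":0,"wy":0,"wz":1,"fingers":1},
    {"dx":0,"dy":0,"dz":0,"wx":0,"wy":0,"wz":1,"fingers":1},
    {"dx":0,"dy":0,"dz":0,"wx":0,"wy":0,"wz":0.7,"fingers":1}
  ]
}}

```text
clock: 8.28
eef_pos: [526.3, 178.9, 117.3]
tool_rot: [1.833, 1.451, -2.944]
force: [0.3, 0.1, -3.8]
width: 43.0
```

Call:
{"fn": "servo_tool", "kwargs": {
  "rows": [
    {"dx":0,"dy":0,"dz":0,"wx":0,"wy":0,"wz":0,"fingers":1},
    {"dx":0,"dy":0,"dz":0,"wx":0,"wy":0,"wz":0,"fingers":1}
  ]
}}

```text
clock: 8.52
eef_pos: [524.4, 179.1, 116.9]
tool_rot: [1.865, 1.453, -2.909]
force: [0.1, -0.1, -3.7]
width: 42.9
```

```bash
python3 tq.py 10
```

```text
t 9.03 w 43.3 tcp [524.9 179.  117.1] F [-0.09  0.08 -4.09] Ttool [-0.0104 -0.063  -0.195 ] sd [0.0315 0.028  0.0209]
x [-0.114 -0.027 -0.993] y [-0.992  0.064  0.112] z [ 0.06   0.998 -0.035] yaw deg 86.54
```

```bash
python3 -c "
from h import *
print(ctrl.read_state()['qpos'].round(3))
plan([523,192,117],np.radians(87.3))"
```

```text
[-0.104  0.73  -0.429  1.771  0.348  0.838  0.806]
n 2 min 2 tcp [524.9 179.  117.1] t 9.03 w 43.3 F [ 0.2 -0.  -4.1] T [ 0.055 -0.215  0.024]
{'dx': -0.0, 'dy': 0.0018, 'dz': 0.0085} {'wx': -0.073, 'wy': -0.161, 'wz': -0.538}
{'dx': 0.0, 'dy': 0.0018, 'dz': 0.0086} {'wx': -0.073, 'wy': -0.161, 'wz': -0.538}
```

Call:
{"fn": "servo_tool", "kwargs": {
  "rows": [
    {"dx":0,"dy":0.002,"dz":0.0085,"wx":-0.07,"wy":-0.16,"wz":-0.54,"fingers":1},
    {"dx":0,"dy":0.002,"dz":0.0085,"wx":-0.07,"wy":-0.16,"wz":-0.54,"fingers":1},
    {"dx":0,"dy":0,"dz":0,"wx":0,"wy":0,"wz":0,"fingers":1},
    {"dx":0,"dy":0,"dz":0,"wx":0,"wy":0,"wz":0,"fingers":1}
  ]
}}

```text
clock: 9.52
eef_pos: [523.3, 191.6, 117.1]
tool_rot: [-2.964, 1.57, -1.442]
force: [0.3, -0.7, -4.4]
width: 43.3
```

```bash
python3 tq.py 10;python3 -c "
from h import *
print(ctrl.read_state()['qpos'].round(3))"
```

```text
t 10.03 w 43.1 tcp [522.7 191.8 116.9] F [-0.07 -0.09 -3.92] Ttool [0.0006 0.0061 0.0186] sd [0.0168 0.0251 0.026 ]
x [ 0. -0. -1.] y [-0.999  0.048 -0.   ] z [ 0.048  0.999 -0.   ] yaw deg 87.25
[-0.144  0.679 -0.399  1.878  0.407  0.665  0.735]
```

Call:
{"fn": "servo_tool", "kwargs": {
  "rows": [
    {"dx":-0.06,"dy":-0.03,"dz":0,"wx":0,"wy":0,"wz":0,"fingers":1},
    {"dx":-0.06,"dy":-0.03,"dz":0,"wx":0,"wy":0,"wz":-0.5,"fingers":1},
    {"dx":0,"dy":0,"dz":0,"wx":0,"wy":0,"wz":-0.8,"fingers":1},
    {"dx":0,"dy":0,"dz":0,"wx":0,"wy":0,"wz":-0.8,"fingers":1},
    {"dx":0,"dy":0,"dz":0,"wx":0,"wy":0,"wz":-0.8,"fingers":1}
  ]
}}

```text
clock: 10.65
eef_pos: [567.3, 189.5, 207.1]
tool_rot: [-1.57, 1.265, -0.047]
force: [-0.1, -0.6, -4.0]
width: 43.1
```

Call:
{"fn": "servo_tool", "kwargs": {
  "rows": [
    {"dx":0,"dy":0,"dz":0,"wx":0,"wy":0,"wz":-0.8,"fingers":1},
    {"dx":0,"dy":0,"dz":0,"wx":0,"wy":0,"wz":-0.3,"fingers":1},
    {"dx":0,"dy":0,"dz":0,"wx":0,"wy":0,"wz":0,"fingers":1},
    {"dx":0,"dy":0,"dz":0,"wx":0,"wy":0,"wz":0,"fingers":1},
    {"dx":0,"dy":0,"dz":0,"wx":0,"wy":0,"wz":0,"fingers":1}
  ]
}}

```text
clock: 11.28
eef_pos: [568.2, 189.6, 207.1]
tool_rot: [-1.57, 1.152, -0.048]
force: [0.8, -0.2, -3.6]
width: 43.1
```

```bash
python3 -c "
from h import *
print(ctrl.read_state()['qpos'].round(3))
jaw()
plan([580,192,205],np.radians(87.3))"
```

```text
[-0.43   0.457 -0.086  2.065  0.794  0.357  0.307]
x [ 0.407 -0.02  -0.913] y [-0.912  0.045 -0.407] z [0.049 0.999 0.   ] yaw deg 87.2
n 5 min 5 tcp [568.2 189.6 207.1] t 11.28 w 43.1 F [ 0.8 -0.2 -3.6] T [ 0.095  0.791 -0.015]
{'dx': 0.0018, 'dy': -0.0026, 'dz': 0.0008} {'wx': -0.003, 'wy': -0.0, 'wz': 0.801}
{'dx': 0.0015, 'dy': -0.0027, 'dz': 0.0008} {'wx': -0.003, 'wy': -0.0, 'wz': 0.801}
{'dx': 0.0013, 'dy': -0.0029, 'dz': 0.0008} {'wx': -0.003, 'wy': -0.0, 'wz': 0.801}
{'dx': 0.0011, 'dy': -0.003, 'dz': 0.0008} {'wx': -0.003, 'wy': -0.0, 'wz': 0.801}
{'dx': 0.0008, 'dy': -0.003, 'dz': 0.0008} {'wx': -0.003, 'wy': -0.0, 'wz': 0.801}
```

Full −24° tilt reached this time. Back to level and measure.

Call:
{"fn": "servo_tool", "kwargs": {
  "rows": [
    {"dx":0,"dy":0,"dz":0,"wx":0,"wy":0,"wz":0.8,"fingers":1},
    {"dx":0,"dy":0,"dz":0,"wx":0,"wy":0,"wz":0.8,"fingers":1},
    {"dx":0,"dy":0,"dz":0,"wx":0,"wy":0,"wz":0.8,"fingers":1},
    {"dx":0,"dy":0,"dz":0,"wx":0,"wy":0,"wz":0.8,"fingers":1},
    {"dx":0,"dy":0,"dz":0,"wx":0,"wy":0,"wz":0.8,"fingers":1}
  ]
}}

```text
clock: 11.9
eef_pos: [568.5, 189.0, 207.3]
tool_rot: [1.131, 1.568, 2.652]
force: [0.6, -0.1, -4.4]
width: 43.1
```

Call:
{"fn": "servo_tool", "kwargs": {
  "rows": [
    {"dx":0,"dy":0,"dz":0,"wx":0,"wy":0,"wz":0,"fingers":1},
    {"dx":0,"dy":0,"dz":0,"wx":0,"wy":0,"wz":0,"fingers":1}
  ]
}}

```text
clock: 12.15
eef_pos: [567.2, 189.4, 206.7]
tool_rot: [-2.316, 1.57, -0.793]
force: [-0.7, -0.1, -4.6]
width: 43.4
```

```bash
python3 tq.py 14
```

```text
t 12.85 w 43.3 tcp [567.6 189.7 206.9] F [-0.06 -0.26 -3.92] Ttool [-0.0036  0.0038 -0.0246] sd [0.0297 0.0261 0.0358]
x [ 0. -0. -1.] y [-0.999  0.048 -0.   ] z [ 0.048  0.999 -0.   ] yaw deg 87.25
```

Call:
{"fn": "servo_tool", "kwargs": {
  "rows": [
    {"dx":0,"dy":0,"dz":0,"wx":0,"wy":0,"wz":0.8,"fingers":1},
    {"dx":0,"dy":0,"dz":0,"wx":0,"wy":0,"wz":0.8,"fingers":1},
    {"dx":0,"dy":0,"dz":0,"wx":0,"wy":0,"wz":0.8,"fingers":1},
    {"dx":0,"dy":0,"dz":0,"wx":0,"wy":0,"wz":0.8,"fingers":1},
    {"dx":0,"dy":0,"dz":0,"wx":0,"wy":0,"wz":0.8,"fingers":1}
  ]
}}

```text
clock: 13.48
eef_pos: [568.4, 189.6, 206.9]
tool_rot: [1.571, 1.151, 3.093]
force: [-0.3, 0.8, -4.1]
width: 43.2
```

Call:
{"fn": "servo_tool", "kwargs": {
  "rows": [
    {"dx":0,"dy":0,"dz":0,"wx":0,"wy":0,"wz":0,"fingers":1},
    {"dx":0,"dy":0,"dz":0,"wx":0,"wy":0,"wz":0,"fingers":1},
    {"dx":0,"dy":0,"dz":0,"wx":0,"wy":0,"wz":0,"fingers":1},
    {"dx":0,"dy":0,"dz":0,"wx":0,"wy":0,"wz":-0.8,"fingers":1},
    {"dx":0,"dy":0,"dz":0,"wx":0,"wy":0,"wz":-0.8,"fingers":1}
  ]
}}

```text
clock: 14.1
eef_pos: [567.4, 189.9, 207.5]
tool_rot: [1.57, 1.323, 3.093]
force: [0.6, -0.2, -3.8]
width: 43.1
```

Call:
{"fn": "servo_tool", "kwargs": {
  "rows": [
    {"dx":0,"dy":0,"dz":0,"wx":0,"wy":0,"wz":-0.8,"fingers":1},
    {"dx":0,"dy":0,"dz":0,"wx":0,"wy":0,"wz":-0.8,"fingers":1},
    {"dx":0,"dy":0,"dz":0,"wx":0,"wy":0,"wz":-0.8,"fingers":1},
    {"dx":0,"dy":0,"dz":0,"wx":0,"wy":0,"wz":0,"fingers":1},
    {"dx":0,"dy":0,"dz":0,"wx":0,"wy":0,"wz":0,"fingers":1}
  ]
}}

```text
clock: 14.72
eef_pos: [568.0, 189.6, 207.5]
tool_rot: [-2.839, 1.57, -1.316]
force: [0.7, -0.4, -4.0]
width: 43.0
```

```bash
python3 tq.py 14
```

```text
t 15.43 w 43.1 tcp [567.7 189.7 206.9] F [ 0.16  0.08 -3.9 ] Ttool [-0.0092 -0.0122  0.0392] sd [0.0339 0.0261 0.0273]
x [ 0. -0. -1.] y [-0.999  0.048 -0.   ] z [ 0.048  0.999 -0.   ] yaw deg 87.25
```

```bash
python3 -c "
from h import *
plan([470,-85,215],np.radians(75),n=6)"
```

```text
n 6 min 6 tcp [567.7 189.7 206.9] t 15.43 w 43.1 F [ 0.8  0.4 -3.2] T [-0.005  0.063  0.031]
{'dx': -0.0018, 'dy': 0.0188, 'dz': -0.062} {'wx': 0.34, 'wy': -0.0, 'wz': 0.0}
{'dx': -0.0018, 'dy': 0.0165, 'dz': -0.0626} {'wx': 0.34, 'wy': -0.0, 'wz': 0.0}
{'dx': -0.0018, 'dy': 0.0143, 'dz': -0.0632} {'wx': 0.34, 'wy': -0.0, 'wz': 0.0}
{'dx': -0.0018, 'dy': 0.012, 'dz': -0.0637} {'wx': 0.34, 'wy': -0.0, 'wz': 0.0}
{'dx': -0.0018, 'dy': 0.0098, 'dz': -0.0641} {'wx': 0.34, 'wy': -0.0, 'wz': 0.0}
{'dx': -0.0018, 'dy': 0.0075, 'dz': -0.0644} {'wx': 0.34, 'wy': -0.0, 'wz': 0.0}
```

Call:
{"fn": "servo_tool", "kwargs": {
  "rows": [
    {"dx":-0.002,"dy":0.019,"dz":-0.062,"wx":0.34,"wy":0,"wz":0,"fingers":1},
    {"dx":-0.002,"dy":0.0165,"dz":-0.063,"wx":0.34,"wy":0,"wz":0,"fingers":1},
    {"dx":-0.002,"dy":0.014,"dz":-0.063,"wx":0.34,"wy":0,"wz":0,"fingers":1},
    {"dx":-0.002,"dy":0.012,"dz":-0.064,"wx":0.34,"wy":0,"wz":0,"fingers":1},
    {"dx":-0.002,"dy":0.01,"dz":-0.064,"wx":0.34,"wy":0,"wz":0,"fingers":1}
  ]
}}

```text
clock: 16.05
eef_pos: [485.8, -40.9, 214.9]
tool_rot: [-1.78, 1.57, -0.436]
force: [0.3, -0.9, -4.4]
width: 43.3
```

Call:
{"fn": "servo_tool", "kwargs": {
  "rows": [
    {"dx":-0.002,"dy":0.0075,"dz":-0.0645,"wx":0.34,"wy":0,"wz":0,"fingers":1},
    {"dx":0,"dy":0,"dz":0,"wx":0,"wy":0,"wz":0,"fingers":1},
    {"dx":0,"dy":0,"dz":0,"wx":0,"wy":0,"wz":0,"fingers":1}
  ]
}}

```text
clock: 16.42
eef_pos: [470.3, -85.1, 216.4]
tool_rot: [-1.243, 1.569, 0.066]
force: [0.7, 1.0, -4.1]
width: 43.3
```

```bash
python3 look.py w5 soc; python3 -c "
from h import *
ci=ctrl.camera_info('wrist');np.savez('w5.npz',**ci)
import cv2
im=cv2.imread('pics/w5.png')
cv2.imwrite('pics/w5b.png',cv2.resize(im,(800,600),interpolation=cv2.INTER_CUBIC))"
```

```text
x [ 0.001  0.    -1.   ] y [-0.966  0.259 -0.001] z [0.259 0.966 0.   ] yaw deg 75.0
[470.43156994 -84.41721498 216.32403079] 16.475
socket_floor []
```

View pics/w5b.png

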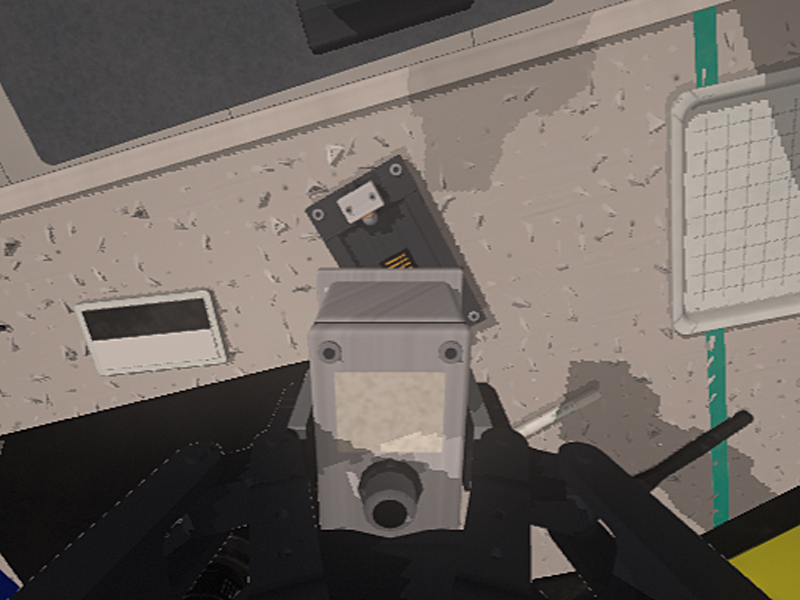

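```bash
python3 -c "
from h import *
ci=dict(np.load('w5.npz')); s=1.5625
rect(ci,[(78,303),(212,290),(228,363),(103,376)],4,(0,0),s)
for p in [(306,211),(399,155),(496,322)]: print(unproj(ci,np.array(p)/s,16).round(1))
print(unproj(ci,np.array((371,217))/s,18).round(1))
"
```

```text
[[445.9, -351.8], [464.3, -236.8], [532.1, -249.4], [515.4, -363.6]] ctr [ 489.4 -300.4] top 116.4 80.9 bot 115.4 81.7 L 70.6 -9.6 R 69.0 -10.5
[ 420.6 -136.6   16. ]
[399.2 -57.4  16. ]
[548.9 -12.2  16. ]
[437.5 -89.4  18. ]
```

```bash
python3 -c "
from h import *
print(ctrl.read_state()['qpos'].round(3))
plan([489.4,-300.4,110],np.radians(-8.7),n=15)"
```

```text
[ 0.439  0.434 -0.445  1.993  0.263  0.769  1.151]
n 15 min 14 tcp [470.4 -84.1 216.2] t 16.52 w 43.1 F [ 0.2  0.6 -4.1] T [ 0.031  0.05  -0.003]
{'dx': 0.0094, 'dy': -0.0066, 'dz': -0.0182} {'wx': 0.931, 'wy': 0.001, 'wz': 0.0}
{'dx': 0.0094, 'dy': -0.0083, 'dz': -0.0174} {'wx': 0.931, 'wy': 0.001, 'wz': 0.0}
{'dx': 0.0094, 'dy': -0.01, 'dz': -0.0165} {'wx': 0.931, 'wy': 0.001, 'wz': 0.0}
{'dx': 0.0094, 'dy': -0.0115, 'dz': -0.0155} {'wx': 0.931, 'wy': 0.001, 'wz': 0.0}
{'dx': 0.0094, 'dy': -0.013, 'dz': -0.0143} {'wx': 0.931, 'wy': 0.001, 'wz': 0.0}
{'dx': 0.0094, 'dy': -0.0143, 'dz': -0.013} {'wx': 0.931, 'wy': 0.001, 'wz': 0.0}
{'dx': 0.0094, 'dy': -0.0155, 'dz': -0.0115} {'wx': 0.931, 'wy': 0.001, 'wz': 0.0}
{'dx': 0.0094, 'dy': -0.0165, 'dz': -0.0099} {'wx': 0.931, 'wy': 0.001, 'wz': 0.0}
{'dx': 0.0094, 'dy': -0.0174, 'dz': -0.0083} {'wx': 0.931, 'wy': 0.001, 'wz': 0.0}
{'dx': 0.0094, 'dy': -0.0182, 'dz': -0.0065} {'wx': 0.931, 'wy': 0.001, 'wz': 0.0}
{'dx': 0.0094, 'dy': -0.0187, 'dz': -0.0047} {'wx': 0.931, 'wy': 0.001, 'wz': 0.0}
{'dx': 0.0094, 'dy': -0.0191, 'dz': -0.0029} {'wx': 0.931, 'wy': 0.001, 'wz': 0.0}
{'dx': 0.0094, 'dy': -0.0193, 'dz': -0.001} {'wx': 0.931, 'wy': 0.001, 'wz': 0.0}
{'dx': 0.0094, 'dy': -0.0193, 'dz': 0.0009} {'wx': 0.931, 'wy': 0.001, 'wz': 0.0}
{'dx': 0.0094, 'dy': -0.0191, 'dz': 0.0027} {'wx': 0.931, 'wy': 0.001, 'wz': 0.0}
```

Call:
{"fn": "servo_tool", "kwargs": {
  "rows": [
    {"dx":0,"dy":-0.0066,"dz":-0.018,"wx":0.93,"wy":0,"wz":0,"fingers":1},
    {"dx":0,"dy":-0.0083,"dz":-0.0175,"wx":0.93,"wy":0,"wz":0,"fingers":1},
    {"dx":0.01,"dy":-0.01,"dz":-0.0165,"wx":0.93,"wy":0,"wz":0,"fingers":1},
    {"dx":0.01,"dy":-0.0115,"dz":-0.0155,"wx":0.93,"wy":0,"wz":0,"fingers":1},
    {"dx":0.01,"dy":-0.013,"dz":-0.0145,"wx":0.93,"wy":0,"wz":0,"fingers":1}
  ]
}}

```text
clock: 17.15
eef_pos: [476.8, -156.6, 193.3]
tool_rot: [-0.591, 1.57, 0.231]
force: [0.6, 0.5, -4.3]
width: 43.1
```

Call:
{"fn": "servo_tool", "kwargs": {
  "rows": [
    {"dx":0.01,"dy":-0.0145,"dz":-0.013,"wx":0.93,"wy":0,"wz":0,"fingers":1},
    {"dx":0.01,"dy":-0.0155,"dz":-0.0115,"wx":0.93,"wy":0,"wz":0,"fingers":1},
    {"dx":0.01,"dy":-0.0165,"dz":-0.01,"wx":0.93,"wy":0,"wz":0,"fingers":1},
    {"dx":0.01,"dy":-0.0175,"dz":-0.008,"wx":0.93,"wy":0,"wz":0,"fingers":1},
    {"dx":0.01,"dy":-0.018,"dz":-0.0065,"wx":0.93,"wy":0,"wz":0,"fingers":1}
  ]
}}

```text
clock: 17.77
eef_pos: [483.6, -228.6, 155.7]
tool_rot: [0.08, 1.57, 0.415]
force: [-0.8, -0.6, -4.0]
width: 43.3
```

Call:
{"fn": "servo_tool", "kwargs": {
  "rows": [
    {"dx":0.01,"dy":-0.0185,"dz":-0.0045,"wx":0.93,"wy":0,"wz":0,"fingers":1},
    {"dx":0.01,"dy":-0.019,"dz":-0.003,"wx":0.93,"wy":0,"wz":0,"fingers":1},
    {"dx":0.01,"dy":-0.019,"dz":-0.001,"wx":0.93,"wy":0,"wz":0,"fingers":1},
    {"dx":0.01,"dy":-0.019,"dz":0.001,"wx":0.93,"wy":0,"wz":0,"fingers":1},
    {"dx":0.01,"dy":-0.019,"dz":0.0027,"wx":0.93,"wy":0,"wz":0,"fingers":1}
  ]
}}

```text
clock: 18.4
eef_pos: [490.3, -299.8, 118.1]
tool_rot: [0.723, 1.57, 0.572]
force: [-0.3, 0.3, -4.3]
width: 43.1
```

Call:
{"fn": "servo_tool", "kwargs": {
  "rows": [
    {"dx":0,"dy":0,"dz":0,"wx":0,"wy":0,"wz":0,"fingers":1},
    {"dx":0,"dy":0,"dz":0,"wx":0,"wy":0,"wz":0,"fingers":1}
  ]
}}

```text
clock: 18.65
eef_pos: [489.6, -299.4, 118.6]
tool_rot: [1.384, 1.57, 1.236]
force: [-0.1, 0.6, -3.4]
width: 42.8
```

```bash
python3 look.py w6 rej; python3 -c "
from h import *
plan([489.4,-300.4,17.5],np.radians(-8.7),n=3)"
```

```text
x [ 0.     0.001 -1.   ] y [0.147 0.989 0.001] z [ 0.989 -0.147  0.   ] yaw deg -8.48
[ 489.54798036 -299.47327481  118.74257916] 18.7
reject_tray []
n 3 min 2 tcp [ 489.5 -299.7  118.9] t 18.75 w 42.8 F [-0.9  0.4 -3.8] T [ 0.074 -0.024  0.038]
{'dx': 0.045, 'dy': -0.0003, 'dz': -0.0} {'wx': 0.01, 'wy': 0.002, 'wz': -0.002}
{'dx': 0.045, 'dy': -0.0003, 'dz': -0.0} {'wx': 0.01, 'wy': 0.002, 'wz': -0.002}
{'dx': 0.045, 'dy': -0.0003, 'dz': -0.0} {'wx': 0.01, 'wy': 0.002, 'wz': -0.002}
```

View pics/w6.png

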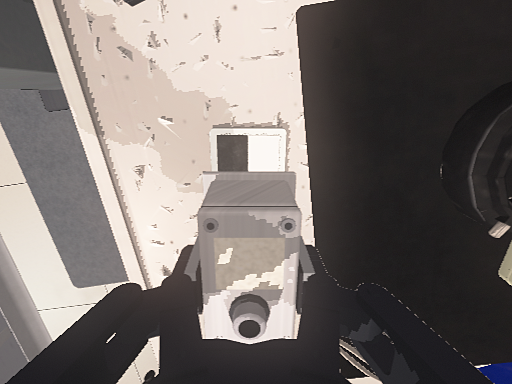

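```bash
python3 -c "
from h import *
ci=ctrl.camera_info('wrist')
for p in [(210,129),(291,128),(204,172),(296,172)]: print(unproj(ci,p,5).round(1))
"
```

```text
[ 462.8 -242.1    5. ]
[ 534.3 -252.     5. ]
[ 449.5 -280.4    5. ]
[ 534.9 -293.2    5. ]
```

Call:
{"fn": "servo_tool", "kwargs": {
  "rows": [
    {"dx":0.045,"dy":-0.004,"dz":0,"wx":0,"wy":0,"wz":0,"fingers":1},
    {"dx":0.045,"dy":0,"dz":0,"wx":0,"wy":0,"wz":0,"fingers":1},
    {"dx":0.03,"dy":0,"dz":0,"wx":0,"wy":0,"wz":0,"fingers":1},
    {"dx":0.005,"dy":0,"dz":0,"wx":0,"wy":0,"wz":0,"fingers":1},
    {"dx":0.004,"dy":0,"dz":0,"wx":0,"wy":0,"wz":0,"fingers":1}
  ]
}}

```text
clock: 19.38
eef_pos: [489.2, -304.1, 22.5]
tool_rot: [-0.324, 1.569, -0.475]
force: [-0.2, 0.0, -4.0]
width: 43.4
```

Call:
{"fn": "servo_tool", "kwargs": {
  "rows": [
    {"dx":0.002,"dy":0,"dz":0,"wx":0,"wy":0,"wz":0,"fingers":1},
    {"dx":0.001,"dy":0,"dz":0,"wx":0,"wy":0,"wz":0,"fingers":1}
  ]
}}

```text
clock: 19.62
eef_pos: [489.0, -304.3, 20.3]
tool_rot: [-0.452, 1.569, -0.604]
force: [-0.5, -0.1, -3.0]
width: 43.1
```

Call:
{"fn": "servo_tool", "kwargs": {
  "rows": [
    {"dx":0.002,"dy":0,"dz":0,"wx":0,"wy":0,"wz":0,"fingers":1},
    {"dx":0.001,"dy":0,"dz":0,"wx":0,"wy":0,"wz":0,"fingers":1}
  ]
}}

```text
clock: 19.88
eef_pos: [488.5, -304.1, 17.4]
tool_rot: [-0.632, 1.57, -0.784]
force: [0.4, 0.3, -3.2]
width: 43.6
```

Call:
{"fn": "servo_tool", "kwargs": {
  "rows": [
    {"dx":0.001,"dy":0,"dz":0,"wx":0,"wy":0,"wz":0,"fingers":1},
    {"dx":0.0005,"dy":0,"dz":0,"wx":0,"wy":0,"wz":0,"fingers":1}
  ]
}}

```text
clock: 20.12
eef_pos: [488.5, -304.0, 17.1]
tool_rot: [-0.631, 1.57, -0.783]
force: [-3.3, 2.1, 7.7]
width: 43.2
```

Call:
{"fn": "servo_tool", "kwargs": {
  "rows": [
    {"dx":0,"dy":0,"dz":0,"wx":0,"wy":0,"wz":0,"fingers":0.3},
    {"dx":0,"dy":0,"dz":0,"wx":0,"wy":0,"wz":0,"fingers":0.25},
    {"dx":0,"dy":0,"dz":0,"wx":0,"wy":0,"wz":0,"fingers":0.2}
  ]
}}

```text
clock: 20.5
eef_pos: [488.6, -304.1, 16.2]
tool_rot: [-0.607, 1.57, -0.759]
force: [0.7, 0.8, -0.1]
width: 68.3
```

Call:
{"fn": "servo_tool", "kwargs": {
  "rows": [
    {"dx":-0.02,"dy":0,"dz":0,"wx":0,"wy":0,"wz":0,"fingers":0.2},
    {"dx":-0.05,"dy":0,"dz":0,"wx":0,"wy":0,"wz":0,"fingers":0.2},
    {"dx":-0.07,"dy":0,"dz":0,"wx":0,"wy":0,"wz":0,"fingers":0.2},
    {"dx":-0.06,"dy":0,"dz":0,"wx":0,"wy":0,"wz":0,"fingers":0.2}
  ]
}}

```text
clock: 21.0
eef_pos: [488.7, -304.2, 169.1]
tool_rot: [-0.449, 1.569, -0.6]
force: [1.5, -0.4, 1.2]
width: 68.2
```

```bash
python3 -c "
from h import *
ci,im=snap('wrist','w7')
print(ctrl.read_state()['qpos'].round(3))
plan([470,-100,230],np.radians(75),n=14)"
```

```text
[ 0.506  0.589  0.003  1.791 -0.002  0.75   0.358]
n 14 min 14 tcp [ 491.7 -306.   174.8] t 21.05 w 68.5 F [ 1.5 -1.2  3.2] T [-0.04  -0.097  0.043]
{'dx': -0.0054, 'dy': 0.0191, 'dz': -0.0049} {'wx': -0.996, 'wy': 0.004, 'wz': 0.008}
{'dx': -0.0054, 'dy': 0.0195, 'dz': -0.0029} {'wx': -0.996, 'wy': 0.004, 'wz': 0.008}
{'dx': -0.0054, 'dy': 0.0197, 'dz': -0.0009} {'wx': -0.996, 'wy': 0.004, 'wz': 0.008}
{'dx': -0.0053, 'dy': 0.0197, 'dz': 0.0012} {'wx': -0.996, 'wy': 0.004, 'wz': 0.008}
{'dx': -0.0053, 'dy': 0.0194, 'dz': 0.0032} {'wx': -0.996, 'wy': 0.004, 'wz': 0.008}
{'dx': -0.0053, 'dy': 0.019, 'dz': 0.0052} {'wx': -0.996, 'wy': 0.004, 'wz': 0.008}
{'dx': -0.0053, 'dy': 0.0184, 'dz': 0.0072} {'wx': -0.996, 'wy': 0.004, 'wz': 0.008}
{'dx': -0.0053, 'dy': 0.0175, 'dz': 0.009} {'wx': -0.996, 'wy': 0.004, 'wz': 0.008}
{'dx': -0.0053, 'dy': 0.0165, 'dz': 0.0108} {'wx': -0.996, 'wy': 0.004, 'wz': 0.008}
{'dx': -0.0053, 'dy': 0.0153, 'dz': 0.0125} {'wx': -0.996, 'wy': 0.004, 'wz': 0.008}
{'dx': -0.0053, 'dy': 0.0139, 'dz': 0.014} {'wx': -0.996, 'wy': 0.004, 'wz': 0.008}
{'dx': -0.0053, 'dy': 0.0124, 'dz': 0.0154} {'wx': -0.996, 'wy': 0.004, 'wz': 0.008}
{'dx': -0.0053, 'dy': 0.0107, 'dz': 0.0166} {'wx': -0.996, 'wy': 0.004, 'wz': 0.008}
{'dx': -0.0053, 'dy': 0.0089, 'dz': 0.0176} {'wx': -0.996, 'wy': 0.004, 'wz': 0.008}
```

View pics/w7.png

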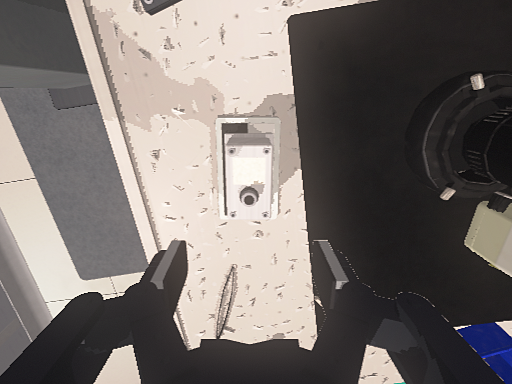

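Call:
{"fn": "servo_tool", "kwargs": {
  "rows": [
    {"dx":-0.005,"dy":0.019,"dz":-0.005,"wx":-1,"wy":0,"wz":0,"fingers":0.3},
    {"dx":-0.005,"dy":0.0195,"dz":-0.003,"wx":-1,"wy":0,"wz":0,"fingers":0.3},
    {"dx":-0.005,"dy":0.0195,"dz":-0.001,"wx":-1,"wy":0,"wz":0,"fingers":0.3},
    {"dx":-0.005,"dy":0.0195,"dz":0.001,"wx":-1,"wy":0,"wz":0,"fingers":0.3},
    {"dx":-0.005,"dy":0.0195,"dz":0.003,"wx":-1,"wy":0,"wz":0,"fingers":0.3}
  ]
}}

```text
clock: 21.68
eef_pos: [480.3, -230.5, 185.8]
tool_rot: [-1.175, 1.569, -0.8]
force: [0.1, -0.5, -0.5]
width: 59.9
```

Call:
{"fn": "servo_tool", "kwargs": {
  "rows": [
    {"dx":-0.005,"dy":0.019,"dz":0.005,"wx":-1,"wy":0,"wz":0,"fingers":0.3},
    {"dx":-0.005,"dy":0.0185,"dz":0.007,"wx":-1,"wy":0,"wz":0,"fingers":0.3},
    {"dx":-0.005,"dy":0.0175,"dz":0.009,"wx":-1,"wy":0,"wz":0,"fingers":0.3},
    {"dx":-0.005,"dy":0.0165,"dz":0.011,"wx":-1,"wy":0,"wz":0,"fingers":0.3},
    {"dx":-0.005,"dy":0.015,"dz":0.0125,"wx":-1,"wy":0,"wz":0,"fingers":0.3}
  ]
}}

```text
clock: 22.3
eef_pos: [472.5, -157.0, 204.5]
tool_rot: [-1.711, 1.569, -0.812]
force: [0.3, -0.3, -0.2]
width: 59.7
```

Call:
{"fn": "servo_tool", "kwargs": {
  "rows": [
    {"dx":-0.005,"dy":0.014,"dz":0.014,"wx":-1,"wy":0,"wz":0,"fingers":0.3},
    {"dx":-0.005,"dy":0.0125,"dz":0.0155,"wx":-1,"wy":0,"wz":0,"fingers":0.3},
    {"dx":-0.005,"dy":0.011,"dz":0.0165,"wx":-1,"wy":0,"wz":0,"fingers":0.3},
    {"dx":-0.005,"dy":0.009,"dz":0.0175,"wx":-1,"wy":0,"wz":0,"fingers":0.3},
    {"dx":0,"dy":0,"dz":0,"wx":0,"wy":0,"wz":0,"fingers":0.3}
  ]
}}

```text
clock: 22.92
eef_pos: [466.0, -97.6, 219.5]
tool_rot: [-1.664, 1.569, -0.349]
force: [0.8, -0.8, -0.4]
width: 59.5
```

Call:
{"fn": "servo_tool", "kwargs": {
  "rows": [
    {"dx":0,"dy":0,"dz":0,"wx":0,"wy":0,"wz":0,"fingers":0.3}
  ]
}}

```text
clock: 23.05
eef_pos: [465.8, -99.2, 218.9]
tool_rot: [-2.43, 1.57, -1.118]
force: [0.2, -0.3, 0.4]
width: 59.9
```

```bash
python3 look.py w8 soc; python3 -c "
from h import *
ci=ctrl.camera_info('wrist');np.savez('w8.npz',**ci)
print(-ci['R'].T@ci['t'],ctrl.read_state()['eef_pos'])
import cv2
im=cv2.imread('pics/w8.png')[60:290,100:406]
cv2.imwrite('pics/w8b.png',cv2.resize(im,None,fx=2.6,fy=2.6,interpolation=cv2.INTER_CUBIC))"
```

```text
x [ 0.001 -0.001 -1.   ] y [-0.967  0.256 -0.001] z [ 0.256  0.967 -0.001] yaw deg 75.17
[465.8010936  -99.23741444 218.73251775] 23.1
socket_floor [(0.67, array([267., 164.]), array([474.9, -77.6,  12. ]))]
[384.18602532 -76.78385594 361.5432446 ] [465.74246152 -99.20021624 218.61311116]
```

View pics/w8b.png

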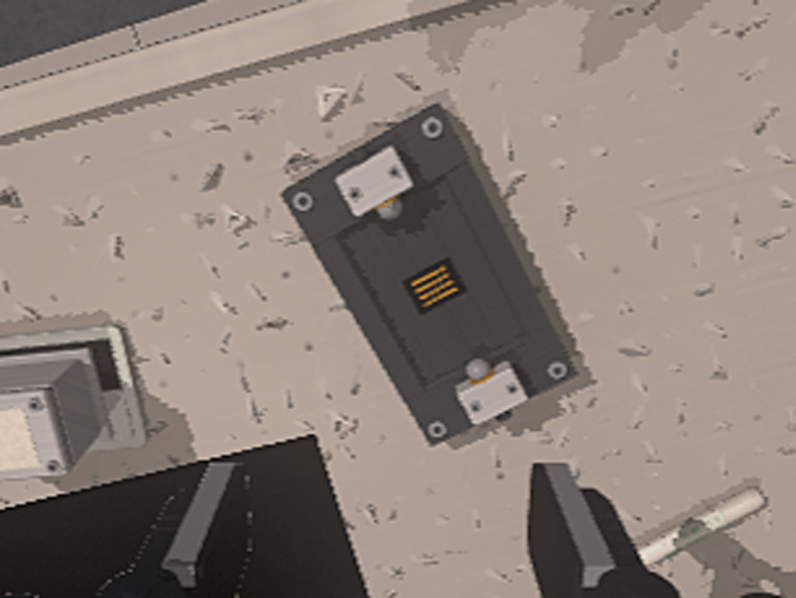

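```bash
python3 -c "
from h import *
ci=dict(np.load('w8.npz')); o=(100,60)
rect(ci,[(284,190),(438,105),(583,378),(432,445)],16,o,2.6)
rect(ci,[(302,201),(432,127),(558,370),(437,430)],16,o,2.6)
print(unproj(ci,np.array((435,285))/2.6+o,12).round(1))
a=unproj(ci,np.array((389,208))/2.6+o,21);b=unproj(ci,np.array((479,369))/2.6+o,21);print(a.round(1),b.round(1),(a+b)/2,np.degrees(np.arctan2((b-a)[1],(b-a)[0])))
"
```

```text
[[417.9, -136.2], [399.6, -58.3], [546.3, -18.4], [563.5, -101.0]] ctr [481.8 -78.5] top 80.0 103.3 bot 84.5 101.8 L 149.8 13.6 R 152.1 15.2
[[424.9, -129.6], [408.1, -63.2], [538.8, -29.8], [555.8, -96.5]] ctr [481.9 -79.7] top 68.5 104.2 bot 68.8 104.3 L 135.0 14.2 R 134.9 14.3
[481.1 -79.2  12. ]
[437.6 -91.   21. ] [526.  -68.2  21. ] [481.81746729 -79.60315884  21.        ] 14.464533106148085
```

```bash
python3 -c "
from h import *
plan([512,277,125],np.radians(87.4),n=7)"
```

```text
n 7 min 7 tcp [465.7 -99.2 218.6] t 23.15 w 59.4 F [ 0.  -0.2  0. ] T [-0.045  0.038 -0.027]
{'dx': 0.0178, 'dy': 0.0098, 'dz': 0.0715} {'wx': -0.291, 'wy': -0.001, 'wz': 0.0}
{'dx': 0.0178, 'dy': 0.0076, 'dz': 0.0718} {'wx': -0.291, 'wy': -0.001, 'wz': 0.0}
{'dx': 0.0178, 'dy': 0.0054, 'dz': 0.072} {'wx': -0.291, 'wy': -0.001, 'wz': 0.0}
{'dx': 0.0178, 'dy': 0.0032, 'dz': 0.0721} {'wx': -0.291, 'wy': -0.001, 'wz': 0.0}
{'dx': 0.0178, 'dy': 0.001, 'dz': 0.0722} {'wx': -0.291, 'wy': -0.001, 'wz': 0.0}
{'dx': 0.0178, 'dy': -0.0012, 'dz': 0.0722} {'wx': -0.291, 'wy': -0.001, 'wz': 0.0}
{'dx': 0.0178, 'dy': -0.0034, 'dz': 0.0721} {'wx': -0.291, 'wy': -0.001, 'wz': 0.0}
```

Call:
{"fn": "servo_tool", "kwargs": {
  "rows": [
    {"dx":0.01,"dy":0.01,"dz":0.0715,"wx":-0.29,"wy":0,"wz":0,"fingers":0.3},
    {"dx":0.018,"dy":0.0075,"dz":0.072,"wx":-0.29,"wy":0,"wz":0,"fingers":0.3},
    {"dx":0.018,"dy":0.0055,"dz":0.072,"wx":-0.29,"wy":0,"wz":0,"fingers":0.3},
    {"dx":0.018,"dy":0.003,"dz":0.072,"wx":-0.29,"wy":0,"wz":0,"fingers":0.3},
    {"dx":0.018,"dy":0.001,"dz":0.072,"wx":-0.29,"wy":0,"wz":0,"fingers":0.3}
  ]
}}

```text
clock: 23.78
eef_pos: [499.0, 171.3, 156.4]
tool_rot: [-2.616, 1.57, -1.151]
force: [0.2, -0.2, 0.2]
width: 59.6
```

Call:
{"fn": "servo_tool", "kwargs": {
  "rows": [
    {"dx":0.018,"dy":-0.001,"dz":0.072,"wx":-0.29,"wy":0,"wz":0,"fingers":0.3},
    {"dx":0.018,"dy":-0.0035,"dz":0.072,"wx":-0.29,"wy":0,"wz":0,"fingers":0.3},
    {"dx":0.008,"dy":0,"dz":0,"wx":0,"wy":0,"wz":0,"fingers":0.3},
    {"dx":0,"dy":0,"dz":0,"wx":0,"wy":0,"wz":0,"fingers":0.3},
    {"dx":0,"dy":0,"dz":0,"wx":0,"wy":0,"wz":0,"fingers":0.3}
  ]
}}

```text
clock: 24.4
eef_pos: [512.0, 275.5, 124.1]
tool_rot: [-2.883, 1.569, -1.359]
force: [0.1, 0.2, 0.1]
width: 60.0
```

```bash
python3 look.py w9 hou; python3 -c "
from h import *
ci=ctrl.camera_info('wrist');np.savez('w9.npz',**ci)
print(ctrl.read_state()['eef_pos'])
import cv2
im=cv2.imread('pics/w9.png')[90:270,150:390]
cv2.imwrite('pics/w9b.png',cv2.resize(im,None,fx=3.2,fy=3.2,interpolation=cv2.INTER_CUBIC))"
```

```text
x [ 0.    -0.002 -1.   ] y [-0.999  0.047 -0.   ] z [ 0.047  0.999 -0.002] yaw deg 87.33
[512.08646297 275.77425952 124.33323292] 24.45
housing_1_mid [(0.56, array([473., 254.]), array([587.5, 490.8,  26. ]))]
[512.0913132  276.02706087 124.48274818]
```

View pics/w9b.png

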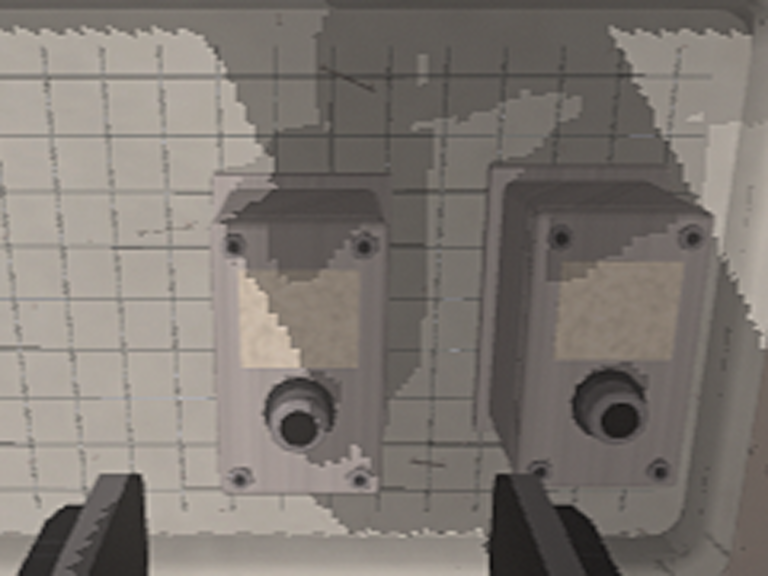

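```bash
python3 -c "
from h import *
ci=dict(np.load('w9.npz')); o=(150,90)
rect(ci,[(215,220),(385,220),(379,493),(219,493)],50,o,3.2)
rect(ci,[(213,173),(389,173),(389,173),(213,173)],7,o,3.2)
rect(ci,[(234,246),(364,246),(359,480),(239,480)],50,o,3.2)
delta([511,274,14],np.radians(87.4))
"
```

```text
[[476.4, 253.1], [478.3, 294.6], [553.8, 291.3], [551.9, 247.9]] ctr [515.1 271.7] top 41.5 87.4 bot 43.4 87.4 L 75.6 -3.9 R 75.6 -2.5
[[472.3, 248.2], [474.6, 298.7], [474.6, 298.7], [472.3, 248.2]] ctr [473.5 273.5] top 50.6 87.4 bot 50.6 87.4 L 0.0 0.0 R 0.0 0.0
[[483.2, 257.2], [484.6, 289.2], [549.6, 286.0], [548.2, 253.6]] ctr [516.4 271.5] top 32.0 87.4 bot 32.4 87.4 L 65.1 -3.2 R 65.1 -2.9
tcp [512.1 276.  124.5] t 24.5 w 59.7 F [-0.4  0.3 -0.4] T [0.01  0.011 0.031]
d mm tool [110.5   1.1  -2. ] units [ 0.1473  0.0015 -0.0026] rotdeg [-0.05 -0.05  0.06] units [-0.008 -0.008  0.009]
```

Call:
{"fn": "servo_tool", "kwargs": {
  "rows": [
    {"dx":0.05,"dy":-0.0042,"dz":-0.0053,"wx":0,"wy":0,"wz":0,"fingers":0.3},
    {"dx":0.05,"dy":0,"dz":0,"wx":0,"wy":0,"wz":0,"fingers":0.3},
    {"dx":0.047,"dy":0,"dz":0,"wx":0,"wy":0,"wz":0,"fingers":0.3},
    {"dx":0,"dy":0,"dz":0,"wx":0,"wy":0,"wz":0,"fingers":0.35},
    {"dx":0,"dy":0,"dz":0,"wx":0,"wy":0,"wz":0,"fingers":0.4}
  ]
}}

```text
clock: 25.12
eef_pos: [515.3, 273.6, 15.1]
tool_rot: [-1.155, 1.569, 0.371]
force: [-0.2, 0.1, 0.2]
width: 51.4
```

Call:
{"fn": "servo_tool", "kwargs": {
  "rows": [
    {"dx":0,"dy":0,"dz":0,"wx":0,"wy":0,"wz":0,"fingers":0.6},
    {"dx":0,"dy":0,"dz":0,"wx":0,"wy":0,"wz":0,"fingers":1},
    {"dx":0,"dy":0,"dz":0,"wx":0,"wy":0,"wz":0,"fingers":1},
    {"dx":0,"dy":0,"dz":0,"wx":0,"wy":0,"wz":0,"fingers":1}
  ]
}}

```text
clock: 25.62
eef_pos: [515.6, 273.1, 15.7]
tool_rot: [-1.655, 1.568, -0.129]
force: [-0.2, -2.8, 7.4]
width: 42.9
```

```bash
python3 -c "
from h import *
jaw();delta([515.2,272,14],np.radians(87.4))
"
```

```text
x [ 0.003 -0.    -1.   ] y [-0.999  0.045 -0.003] z [ 0.045  0.999 -0.   ] yaw deg 87.44
tcp [515.6 273.1  15.7] t 25.62 w 42.9 F [-0.2 -2.8  7.4] T [-0.686  0.141 -0.021]
d mm tool [ 1.7  0.4 -1.1] units [ 0.0023  0.0005 -0.0015] rotdeg [ 0.05 -0.01  0.16] units [ 0.008 -0.002  0.026]
```

Call:
{"fn": "servo_tool", "kwargs": {
  "rows": [
    {"dx":-0.02,"dy":0,"dz":0,"wx":0,"wy":0,"wz":0,"fingers":1},
    {"dx":-0.07,"dy":0,"dz":0,"wx":0,"wy":0,"wz":0,"fingers":1},
    {"dx":-0.07,"dy":-0.03,"dz":0,"wx":0,"wy":0,"wz":0,"fingers":1},
    {"dx":-0.07,"dy":-0.03,"dz":0,"wx":0,"wy":0,"wz":0,"fingers":1},
    {"dx":-0.02,"dy":0,"dz":0,"wx":0,"wy":0,"wz":0.6,"fingers":1}
  ]
}}

```text
clock: 26.25
eef_pos: [561.7, 272.9, 206.8]
tool_rot: [1.491, 1.514, 3.018]
force: [-0.3, 1.1, -5.5]
width: 42.8
```

Call:
{"fn": "servo_tool", "kwargs": {
  "rows": [
    {"dx":0,"dy":0,"dz":0,"wx":0,"wy":0,"wz":0.8,"fingers":1},
    {"dx":0,"dy":0,"dz":0,"wx":0,"wy":0,"wz":0.9,"fingers":1},
    {"dx":0,"dy":0,"dz":0,"wx":0,"wy":0,"wz":0.9,"fingers":1},
    {"dx":0,"dy":0,"dz":0,"wx":0,"wy":0,"wz":0.8,"fingers":1},
    {"dx":0,"dy":0,"dz":0,"wx":0,"wy":0,"wz":0,"fingers":1}
  ]
}}

```text
clock: 26.88
eef_pos: [560.4, 270.7, 200.1]
tool_rot: [1.572, 1.153, 3.097]
force: [0.4, -0.3, -3.4]
width: 43.2
```

Call:
{"fn": "servo_tool", "kwargs": {
  "rows": [
    {"dx":0,"dy":0,"dz":0,"wx":0,"wy":0,"wz":0,"fingers":1},
    {"dx":0,"dy":0,"dz":0,"wx":0,"wy":0,"wz":0,"fingers":1},
    {"dx":0,"dy":0,"dz":0,"wx":0,"wy":0,"wz":-0.8,"fingers":1},
    {"dx":0,"dy":0,"dz":0,"wx":0,"wy":0,"wz":-0.8,"fingers":1},
    {"dx":0,"dy":0,"dz":0,"wx":0,"wy":0,"wz":-0.8,"fingers":1}
  ]
}}

```text
clock: 27.5
eef_pos: [558.7, 271.9, 202.3]
tool_rot: [1.569, 1.407, 3.097]
force: [-0.7, -0.7, -4.9]
width: 43.3
```

Call:
{"fn": "servo_tool", "kwargs": {
  "rows": [
    {"dx":0,"dy":0,"dz":0,"wx":0,"wy":0,"wz":-0.8,"fingers":1},
    {"dx":0,"dy":0,"dz":0,"wx":0,"wy":0,"wz":-0.8,"fingers":1},
    {"dx":0,"dy":0,"dz":0,"wx":0,"wy":0,"wz":0,"fingers":1},
    {"dx":0,"dy":0,"dz":0,"wx":0,"wy":0,"wz":0,"fingers":1}
  ]
}}

```text
clock: 28.0
eef_pos: [559.6, 271.5, 201.8]
tool_rot: [3.123, 1.571, -1.633]
force: [0.2, 0.2, -3.7]
width: 43.1
```

```bash
python3 tq.py 14
```

```text
t 28.7 w 43.0 tcp [559.3 271.5 201.3] F [ 0.19  0.35 -4.03] Ttool [-0.0252  0.0144 -0.0089] sd [0.0295 0.026  0.0235]
x [ 0. -0. -1.] y [-0.999  0.044 -0.   ] z [ 0.044  0.999 -0.   ] yaw deg 87.49
```

Call:
{"fn": "servo_tool", "kwargs": {
  "rows": [
    {"dx":0,"dy":0,"dz":0,"wx":0,"wy":0,"wz":-0.8,"fingers":1},
    {"dx":0,"dy":0,"dz":0,"wx":0,"wy":0,"wz":-0.8,"fingers":1},
    {"dx":0,"dy":0,"dz":0,"wx":0,"wy":0,"wz":-0.8,"fingers":1},
    {"dx":0,"dy":0,"dz":0,"wx":0,"wy":0,"wz":-0.8,"fingers":1},
    {"dx":0,"dy":0,"dz":0,"wx":0,"wy":0,"wz":-0.8,"fingers":1}
  ]
}}

```text
clock: 29.32
eef_pos: [559.0, 271.7, 201.6]
tool_rot: [-1.568, 1.15, -0.042]
force: [1.2, -0.7, -4.6]
width: 42.9
```

Call:
{"fn": "servo_tool", "kwargs": {
  "rows": [
    {"dx":0,"dy":0,"dz":0,"wx":0,"wy":0,"wz":0,"fingers":1},
    {"dx":0,"dy":0,"dz":0,"wx":0,"wy":0,"wz":0,"fingers":1},
    {"dx":0,"dy":0,"dz":0,"wx":0,"wy":0,"wz":0,"fingers":1},
    {"dx":0,"dy":0,"dz":0,"wx":0,"wy":0,"wz":0.8,"fingers":1},
    {"dx":0,"dy":0,"dz":0,"wx":0,"wy":0,"wz":0.8,"fingers":1}
  ]
}}

```text
clock: 29.95
eef_pos: [559.7, 271.4, 201.6]
tool_rot: [-1.567, 1.323, -0.041]
force: [1.2, 0.2, -4.8]
width: 42.9
```

Call:
{"fn": "servo_tool", "kwargs": {
  "rows": [
    {"dx":0,"dy":0,"dz":0,"wx":0,"wy":0,"wz":0.8,"fingers":1},
    {"dx":0,"dy":0,"dz":0,"wx":0,"wy":0,"wz":0.8,"fingers":1},
    {"dx":0,"dy":0,"dz":0,"wx":0,"wy":0,"wz":0.8,"fingers":1},
    {"dx":0,"dy":0,"dz":0,"wx":0,"wy":0,"wz":0,"fingers":1},
    {"dx":0,"dy":0,"dz":0,"wx":0,"wy":0,"wz":0,"fingers":1}
  ]
}}

```text
clock: 30.58
eef_pos: [559.2, 271.1, 201.1]
tool_rot: [-2.16, 1.57, -0.634]
force: [-0.1, 0.3, -5.1]
width: 43.3
```

```bash
python3 tq.py 12; python3 -c "
from h import *
plan([481.6,-79.5,110],np.radians(104.3),n=7)"
```

```text
t 31.18 w 43.3 tcp [559.3 271.6 201.3] F [-0.04  0.08 -4.34] Ttool [-0.0171  0.0126  0.0132] sd [0.0202 0.0247 0.0328]
x [ 0. -0. -1.] y [-0.999  0.044 -0.   ] z [ 0.044  0.999 -0.   ] yaw deg 87.5
n 7 min 7 tcp [559.3 271.6 201.3] t 31.18 w 43.3 F [ 0.4 -0.6 -3.5] T [ 0.003  0.055 -0.021]
{'dx': 0.0174, 'dy': 0.0119, 'dz': -0.0675} {'wx': -0.4, 'wy': -0.001, 'wz': 0.0}
{'dx': 0.0174, 'dy': 0.0147, 'dz': -0.0669} {'wx': -0.4, 'wy': -0.001, 'wz': 0.0}
{'dx': 0.0174, 'dy': 0.0175, 'dz': -0.0662} {'wx': -0.4, 'wy': -0.001, 'wz': 0.0}
{'dx': 0.0174, 'dy': 0.0202, 'dz': -0.0654} {'wx': -0.4, 'wy': -0.001, 'wz': 0.0}
{'dx': 0.0174, 'dy': 0.023, 'dz': -0.0645} {'wx': -0.4, 'wy': -0.001, 'wz': 0.0}
{'dx': 0.0174, 'dy': 0.0256, 'dz': -0.0635} {'wx': -0.4, 'wy': -0.001, 'wz': 0.0}
{'dx': 0.0174, 'dy': 0.0283, 'dz': -0.0624} {'wx': -0.4, 'wy': -0.001, 'wz': 0.0}
```

Call:
{"fn": "servo_tool", "kwargs": {
  "rows": [
    {"dx":0.005,"dy":0.012,"dz":-0.0675,"wx":-0.4,"wy":0,"wz":0,"fingers":1},
    {"dx":0.01,"dy":0.0147,"dz":-0.067,"wx":-0.4,"wy":0,"wz":0,"fingers":1},
    {"dx":0.015,"dy":0.0175,"dz":-0.066,"wx":-0.4,"wy":0,"wz":0,"fingers":1},
    {"dx":0.02,"dy":0.02,"dz":-0.0655,"wx":-0.4,"wy":0,"wz":0,"fingers":1},
    {"dx":0.02,"dy":0.023,"dz":-0.0645,"wx":-0.4,"wy":0,"wz":0,"fingers":1}
  ]
}}

```text
clock: 31.8
eef_pos: [504.0, 19.3, 148.9]
tool_rot: [-1.926, 1.569, -0.188]
force: [2.2, 0.1, -4.3]
width: 43.4
```

Call:
{"fn": "servo_tool", "kwargs": {
  "rows": [
    {"dx":0.025,"dy":0.0257,"dz":-0.0635,"wx":-0.4,"wy":0,"wz":0,"fingers":1},
    {"dx":0.025,"dy":0.028,"dz":-0.0625,"wx":-0.4,"wy":0,"wz":0,"fingers":1},
    {"dx":0,"dy":0,"dz":0,"wx":0,"wy":0,"wz":0,"fingers":1},
    {"dx":0,"dy":0,"dz":0,"wx":0,"wy":0,"wz":0,"fingers":1}
  ]
}}

```text
clock: 32.3
eef_pos: [482.6, -79.2, 111.7]
tool_rot: [-1.545, 1.569, 0.274]
force: [0.6, 1.1, -4.6]
width: 43.1
```

```bash
python3 -c "
from h import *
jaw()
plan([481.6,-79.5,60],np.radians(104.3))
ci,im=snap('wrist','w10');np.savez('w10.npz',**ci)
im=cv2.imread('pics/w10.png')
cv2.imwrite('pics/w10b.png',cv2.resize(im[60:360,90:410],None,fx=2,fy=2,interpolation=cv2.INTER_CUBIC))
"
```

```text
x [ 0.002  0.    -1.   ] y [-0.969 -0.246 -0.002] z [-0.246  0.969  0.   ] yaw deg 104.24
n 1 min 1 tcp [482.6 -79.2 111.7] t 32.3 w 43.1 F [ 0.6  1.1 -4.6] T [ 0.065 -0.052 -0.022]
{'dx': 0.0689, 'dy': 0.0015, 'dz': -0.0} {'wx': -0.009, 'wy': 0.0, 'wz': 0.017}
```

View pics/w10b.png

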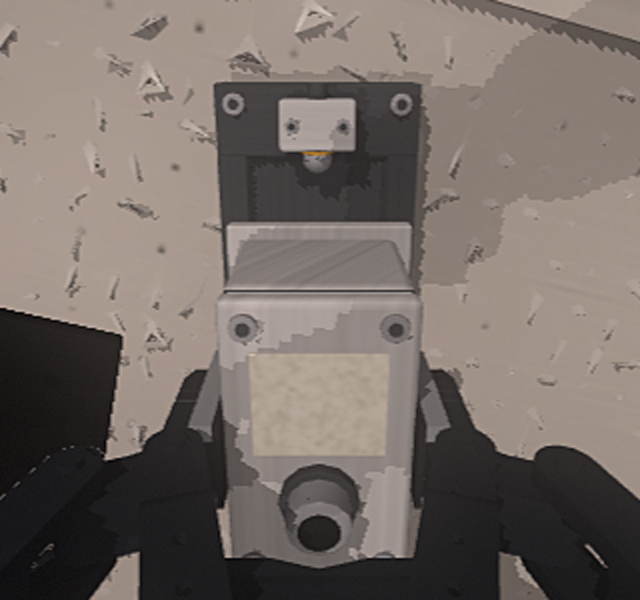

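```bash
python3 -c "
from h import *
ci=dict(np.load('w10.npz')); o=np.array((90,60)); s=ctrl.read_state(); R=rot(s['tool_rot'])
U=lambda p,z: R.inv().apply(unproj(ci,np.array(p)/2+o,z)-s['eef_pos']).round(1)
print(s['eef_pos'])
for n,p,z in [('flL',(228,224),s['eef_pos'][2]-8.7),('flR',(411,224),s['eef_pos'][2]-8.7),('lidL',(219,295),s['eef_pos'][2]+34.3),('lidR',(420,294),s['eef_pos'][2]+34.3),('scL',(232,104),16),('scR',(401,104),16),('plL',(215,83),16),('plR',(420,83),16),('ball',(317,160),19)]: print(n,U(p,z))
"
```

```text
[482.96932724 -78.41893635 111.92561564]
flL [  8.6  42.7 -25. ]
flR [ 8.6 42.6 25.5]
lidL [-34.4  39.4 -20.6]
lidR [-34.4  39.6  20.9]
scL [ 95.8  69.1 -35.2]
scR [95.8 68.9 33.5]
plL [ 95.7  77.2 -41.6]
plR [95.7 77.1 40.7]
ball [92.8 46.8 -0.7]
```

Call:
{"fn": "servo_tool", "kwargs": {
  "rows": [
    {"dx":0.03,"dy":0.0013,"dz":-0.0013,"wx":0,"wy":0,"wz":0,"fingers":1},
    {"dx":0.04,"dy":0,"dz":0,"wx":0,"wy":0,"wz":0,"fingers":1},
    {"dx":0.019,"dy":0,"dz":0,"wx":0,"wy":0,"wz":0,"fingers":1},
    {"dx":0,"dy":0,"dz":0,"wx":0,"wy":0,"wz":0,"fingers":1}
  ]
}}

```text
clock: 32.85
eef_pos: [481.2, -79.6, 44.3]
tool_rot: [1.239, 1.57, 3.061]
force: [-0.8, 0.1, -3.9]
width: 43.1
```

```bash
python3 -c "
from h import *
jaw()
delta([482.05,-79.6,40],np.radians(104.3))
ci,im=snap('wrist','w11');np.savez('w11.npz',**ci)
im=cv2.imread('pics/w11.png')
cv2.imwrite('pics/w11b.png',cv2.resize(im[60:360,90:410],None,fx=2,fy=2,interpolation=cv2.INTER_CUBIC))
"
```

```text
x [-0.001  0.    -1.   ] y [-0.969 -0.249  0.001] z [-0.249  0.969  0.   ] yaw deg 104.41
tcp [481.2 -79.6  44.3] t 32.85 w 43.1 F [-0.8  0.1 -3.9] T [-0.002  0.002 -0.071]
d mm tool [ 4.3 -0.8 -0.2] units [ 0.0058 -0.0011 -0.0003] rotdeg [ 0.11  0.01 -0.03] units [ 0.018  0.002 -0.005]
```

View pics/w11b.png

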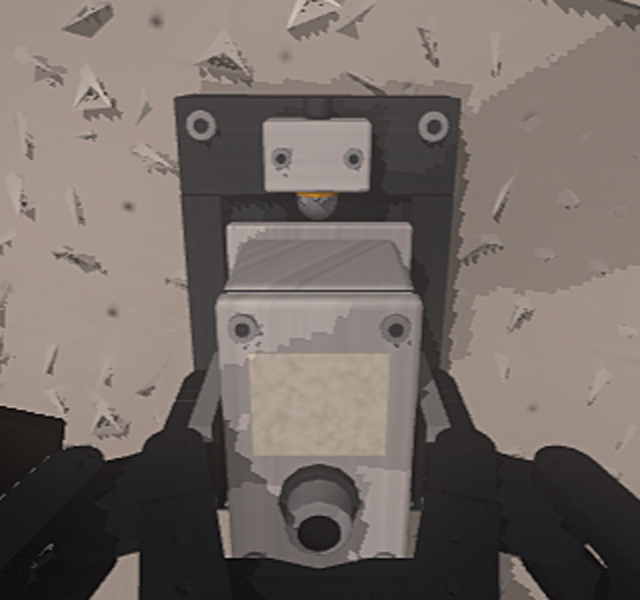

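```bash
python3 -c "
from h import *
ci=dict(np.load('w11.npz')); o=np.array((90,60)); s=ctrl.read_state(); R=rot(s['tool_rot'])
U=lambda p,z: R.inv().apply(unproj(ci,np.array(p)/2+o,z)-s['eef_pos']).round(1)
print(s['eef_pos'])
z=s['eef_pos'][2]
for n,p,z in [('flL',(228,224),z-8.7),('flR',(412,224),z-8.7),('scL',(201,125),16),('scR',(433,126),16),('plL',(176,96),16),('plR',(460,97),16),('ball',(317,206),19)]: print(n,U(p,z))
"
```

```text
[481.67550663 -79.83128373  44.94065462]
flL [  8.7  42.6 -24. ]
flR [ 8.7 42.7 26.7]
scL [ 28.9  67.3 -33.8]
scR [28.9 67.1 34.7]
plL [ 28.9  75.6 -40.5]
plR [28.9 75.3 42. ]
ball [25.9 43.6  0.5]
```

Call:
{"fn": "servo_tool", "kwargs": {
  "rows": [
    {"dx":0.006,"dy":-0.0006,"dz":-0.0005,"wx":0,"wy":0,"wz":0,"fingers":1},
    {"dx":0.003,"dy":0,"dz":0,"wx":0,"wy":0,"wz":0,"fingers":1},
    {"dx":0.003,"dy":0,"dz":0,"wx":0,"wy":0,"wz":0,"fingers":1}
  ]
}}

```text
clock: 33.28
eef_pos: [482.1, -81.3, 36.2]
tool_rot: [-2.336, 1.569, -0.516]
force: [-0.8, -0.9, 0.3]
width: 43.1
```

Call:
{"fn": "servo_tool", "kwargs": {
  "rows": [
    {"dx":0.002,"dy":0,"dz":0,"wx":0,"wy":0,"wz":0,"fingers":1},
    {"dx":0.002,"dy":0,"dz":0,"wx":0,"wy":0,"wz":0,"fingers":1},
    {"dx":0.002,"dy":0,"dz":0,"wx":0,"wy":0,"wz":0,"fingers":1}
  ]
}}

```text
clock: 33.65
eef_pos: [481.7, -81.0, 31.0]
tool_rot: [-2.51, 1.57, -0.69]
force: [-0.9, -0.4, -1.5]
width: 42.9
```

Call:
{"fn": "servo_tool", "kwargs": {
  "rows": [
    {"dx":0.0015,"dy":0,"dz":0.001,"wx":0,"wy":0,"wz":0,"fingers":1},
    {"dx":0.0015,"dy":0,"dz":0,"wx":0,"wy":0,"wz":0,"fingers":1}
  ]
}}

```text
clock: 33.9
eef_pos: [481.4, -80.1, 28.6]
tool_rot: [2.573, 1.571, -1.89]
force: [-0.4, -0.6, -4.8]
width: 42.9
```

Call:
{"fn": "servo_tool", "kwargs": {
  "rows": [
    {"dx":0.0015,"dy":0,"dz":0,"wx":0,"wy":0,"wz":0,"fingers":1},
    {"dx":0.0015,"dy":0,"dz":0,"wx":0,"wy":0,"wz":0,"fingers":1}
  ]
}}

```text
clock: 34.15
eef_pos: [481.4, -80.0, 26.4]
tool_rot: [-0.968, 1.571, 0.852]
force: [0.6, 0.3, -3.9]
width: 43.2
```

Call:
{"fn": "servo_tool", "kwargs": {
  "rows": [
    {"dx":0.001,"dy":0,"dz":0,"wx":0,"wy":0,"wz":0,"fingers":1},
    {"dx":0.0005,"dy":0,"dz":0,"wx":0,"wy":0,"wz":0,"fingers":1}
  ]
}}

```text
clock: 34.4
eef_pos: [481.4, -80.2, 25.6]
tool_rot: [-2.816, 1.57, -0.996]
force: [-1.3, 0.4, -1.0]
width: 43.1
```

Call:
{"fn": "servo_tool", "kwargs": {
  "rows": [
    {"dx":0.0007,"dy":0,"dz":0,"wx":0,"wy":0,"wz":0,"fingers":1},
    {"dx":0,"dy":0,"dz":0,"wx":0,"wy":0,"wz":0,"fingers":1}
  ]
}}

```text
clock: 34.65
eef_pos: [481.4, -80.2, 25.5]
tool_rot: [-2.806, 1.57, -0.986]
force: [-2.5, 0.6, 6.0]
width: 42.9
```

Call:
{"fn": "servo_tool", "kwargs": {
  "rows": [
    {"dx":0.0007,"dy":0,"dz":0,"wx":0,"wy":0,"wz":0,"fingers":1},
    {"dx":0,"dy":0,"dz":0,"wx":0,"wy":0,"wz":0,"fingers":1}
  ]
}}

```text
clock: 34.9
eef_pos: [481.4, -80.2, 25.5]
tool_rot: [-2.715, 1.57, -0.895]
force: [-3.5, 1.0, 11.4]
width: 43.2
```

Call:
{"fn": "servo_tool", "kwargs": {
  "rows": [
    {"dx":-0.0005,"dy":0,"dz":0,"wx":0,"wy":0,"wz":0,"fingers":0.35},
    {"dx":0,"dy":0,"dz":0,"wx":0,"wy":0,"wz":0,"fingers":0.3},
    {"dx":0,"dy":0,"dz":0,"wx":0,"wy":0,"wz":0,"fingers":0.3}
  ]
}}

```text
clock: 35.28
eef_pos: [481.7, -80.3, 24.8]
tool_rot: [-2.346, 1.57, -0.526]
force: [0.1, -0.1, 0.9]
width: 59.8
```

Call:
{"fn": "servo_tool", "kwargs": {
  "rows": [
    {"dx":-0.02,"dy":0,"dz":0,"wx":0,"wy":0,"wz":0,"fingers":0.3},
    {"dx":-0.05,"dy":0,"dz":0,"wx":0,"wy":0,"wz":0,"fingers":0.3},
    {"dx":-0.07,"dy":0,"dz":0,"wx":0,"wy":0,"wz":0,"fingers":0.3},
    {"dx":-0.06,"dy":0.02,"dz":0,"wx":0,"wy":0,"wz":0,"fingers":0.3},
    {"dx":0,"dy":0,"dz":0,"wx":0,"wy":0,"wz":0,"fingers":0.3}
  ]
}}

```text
clock: 35.9
eef_pos: [468.0, -84.5, 178.5]
tool_rot: [-2.166, 1.564, -0.346]
force: [-0.5, 0.3, -0.5]
width: 59.8
```

```bash
python3 -c "
from h import *
ctrl.get_image('top')
delta([482.05,-79.6,40],np.radians(104.3))
ci,im=snap('wrist','w12');np.savez('w12.npz',**ci)
im=cv2.imread('pics/w12.png')
cv2.imwrite('pics/w12b.png',cv2.resize(im[60:300,100:420],None,fx=2.4,fy=2.4,interpolation=cv2.INTER_CUBIC))
snap('top','top2');snap('scene','scene2')
im=cv2.imread('pics/scene2.png');cv2.imwrite('pics/scene2b.png',cv2.resize(im[120:290,110:390],None,fx=2.8,fy=2.8,interpolation=cv2.INTER_CUBIC))
"
```

```text
tcp [467.4 -84.5 176.8] t 35.95 w 59.9 F [ 0.7 -1.2 -1. ] T [-0.003  0.031  0.072]
d mm tool [136.9 -14.9   1.5] units [ 0.1825 -0.0199  0.002 ] rotdeg [-0.06 -0.14  0.19] units [-0.01  -0.024  0.031]
```

View pics/w12b.png

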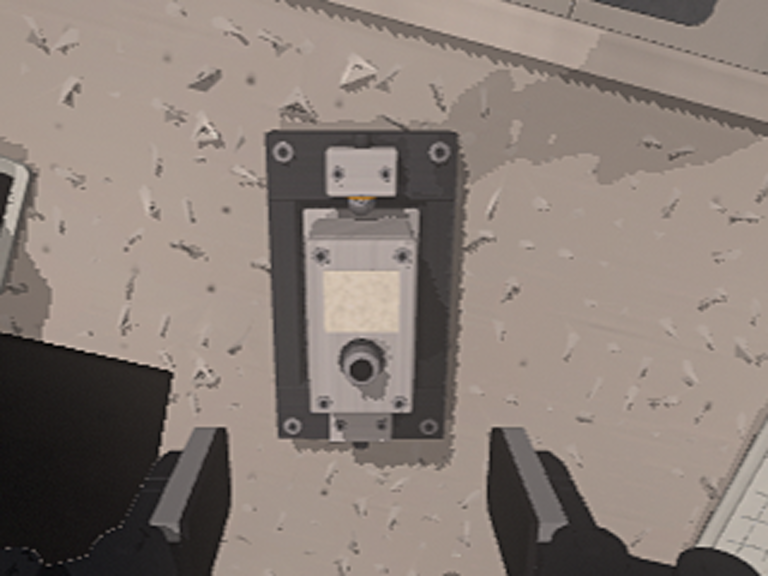

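View pics/scene2b.png

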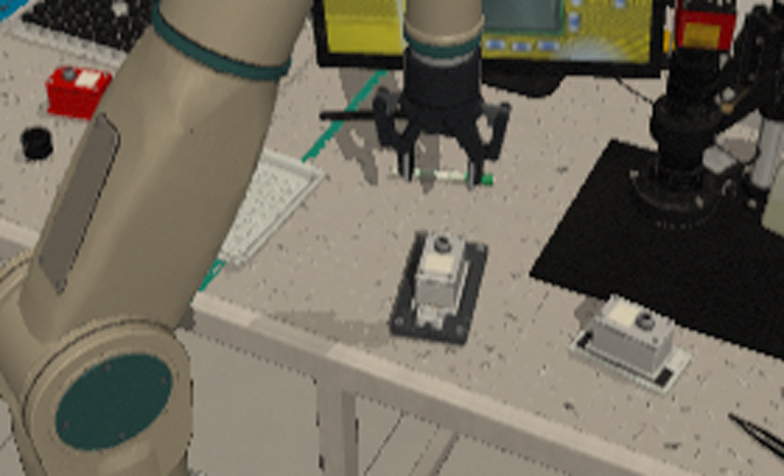

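```bash
python3 -c "
from h import *
ci=dict(np.load('w12.npz')); o=(100,60)
for z in (60,62): rect(ci,[(308,238),(416,237),(412,411),(311,411)],z,o,2.4)
rect(ci,[(302,210),(420,210),(420,210),(302,210)],17,o,2.4)
rect(ci,[(283,152),(439,152),(429,426),(292,426)],16,o,2.4)
im=cv2.imread('pics/top2.png');cv2.imwrite('pics/top2b.png',cv2.resize(im[160:260,80:400],None,fx=2.4,fy=2.4,interpolation=cv2.INTER_CUBIC))
"
```

```text
[[448.9, -109.1], [438.1, -68.5], [511.2, -49.5], [521.8, -91.1]] ctr [480.  -79.5] top 42.0 104.8 bot 43.0 104.3 L 75.2 13.8 R 75.5 14.6
[[448.4, -109.0], [437.7, -68.7], [510.2, -49.9], [520.8, -91.2]] ctr [479.3 -79.7] top 41.7 104.8 bot 42.6 104.3 L 74.6 13.8 R 74.9 14.6
[[447.6, -115.3], [434.6, -64.2], [434.6, -64.2], [447.6, -115.3]] ctr [441.1 -89.7] top 52.8 104.3 bot 52.8 104.3 L 0.0 0.0 R 0.0 0.0
[[425.0, -129.0], [408.2, -63.0], [538.6, -29.6], [555.6, -96.2]] ctr [481.8 -79.5] top 68.1 104.3 bot 68.7 104.3 L 134.7 14.1 R 134.6 14.4
```

View pics/top2b.png

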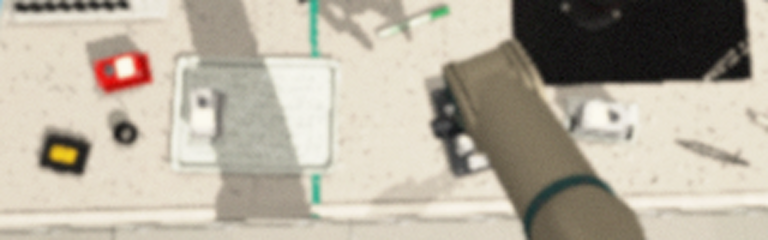

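```bash
python3 -c "
from h import *
s=ctrl.read_state();print(s['clock'],s['force'],s['width'])
print(ctrl.finish_job())"
```

```text
36.1 [ 0.12941206 -0.56221837  0.05071015] 59.74224218063032
the job is handed in; nothing more can be done
None
```

I handed the job in at 36.1 s, with the gripper empty, clear of everything and reading no force. All the parts are where you asked; no verdict is reported.

- **Loose weight:** it is the housing that stood nearest the socket on the white tray. Rocked 24° each way and levelled again, its moment about the jaw axis read +0.039, −0.025 and +0.039 N·m. A 180 g weight sliding 19 mm either way should change it by about 0.067.
- **Reject tray:** that housing now stands upright on the black tray with margin on all sides.
- **Test socket:** the middle housing read −0.009 and +0.013 N·m in the same test, within noise, so it is sound. I pressed it in until its foot met the floor at the expected height, within about 0.2 mm, at a measured force of 11 N. In the last pictures it lies within about 0.3 mm of the socket's centre at the flange edge. The near ball sits over the flange; the far ball was out of view.
- **Third housing:** I never picked it up, because the loose one had already been found. The last top picture shows it standing on the white tray.

**What disagreed:**
- The first backward tilt of the loose housing reached only about 16°, and the arm came back off level. Its moment stayed ambiguous (+0.019 N·m), so I repeated the tilt higher up at the full 24°.
- The lid outline gave the seated housing's centre about 1.8 mm short along x, while its flange edge gave it on centre. I trusted the flange edge and the contact height.

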